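Find the glazed friction shoe on the tilt plane

TASK

Lower the tester's plane flat, pull every friction shoe out of its roller catch in the dock, and stand them all side by side on the plane above the start line, lengthwise along the slope. Then raise the plane by its handle until the first shoe slides down to the foot stop, and stop right there, so that the plane stays at that angle with the other shoes still above the line. Take the shoe that slid off the plane and stand it in the empty grey tray; leave the other shoes on the plane and the plane at its angle for the reading, and do not disturb the copper-ball terminal, the jar or the carton.

Things in the scene. Friction and masses are not known exactly. Their poses are not given: they have to be found in the camera images.
- tester: tilt-plane friction tester, fixed: grey base with the hinge of the plane. Its x axis is along the hinge; the plane runs from the hinge towards its +y. Origin: on the bench below the middle of the hinge line, which is 35 mm up
- plane_body: the tilting aluminium plane, 220 mm wide (x), 270 mm long (y from 2 to 272 mm). Origin: middle of the hinge line; y runs up the slope, z is the plane's normal, the running surface is at z = 8 mm. A rubber foot stop 18 mm high crosses it at y = 5 to 15 mm. At its x = 137 mm side stands a fixed quadrant scale, up to 150 mm high, on its other edge an inclinometer box
- plane (a joint): angle of the plane in rad, 0 = flat (lower stop), grows as the +y end is raised, up to 0.75. A spring and a stiff friction hinge keep it at any angle, loaded too; raising it at the handle takes 8 to 18 N. The glazed shoe lets go somewhere between 0.22 and 0.38 rad, the sound ones about 0.1 rad later
- plane_handle (a point): middle of the plane's handle, a round steel bar 14 mm thick, 130 mm long, parallel to the hinge, 45 mm beyond the plane's top edge (y = 317, z = 4 mm in the plane's frame), on two arms at x = -50 and 50 mm; 39 mm above the bench when the plane is flat
- start_line (a point): middle of the black start line across the plane (y = 155 mm in the plane's frame). A shoe is above the line when its lower edge is up-slope of it
- dock: plywood dock, fixed; four bays at x = -81, -27, 27, 81 mm, open to its -y. Origin: on the bench under the middle of the parked shoes, which stand on its 6 mm floor (to y = -105 mm), y along the dock's y. Lips (tops 22.5 mm up) over the sole's edges from y = -10 to 44 mm bar lifting; sprung rollers hold the bulb. A straight pull to -y of about 8 N frees it; clear of the lips after 50 mm
- shoe_1: friction shoe, all alike: steel sole 40 mm wide (x), 76 mm long (y), 10 mm thick, its facing underneath; on its middle a dark wooden grip 22 mm wide (x), 14 mm thick (y), top 62 mm above the underside; at the +y end a brass tongue with a round bulb (16 mm across, centre at y = 56 mm). Origin: centre of the underside. 0.15 to 0.25 kg. Starts in any bay of the dock; may be absent (None)
- shoe_2: friction shoe, all alike: steel sole 40 mm wide (x), 76 mm long (y), 10 mm thick, its facing underneath; on its middle a dark wooden grip 22 mm wide (x), 14 mm thick (y), top 62 mm above the underside; at the +y end a brass tongue with a round bulb (16 mm across, centre at y = 56 mm). Origin: centre of the underside. 0.15 to 0.25 kg. Starts in any bay of the dock; may be absent (None)
- shoe_3: friction shoe, all alike: steel sole 40 mm wide (x), 76 mm long (y), 10 mm thick, its facing underneath; on its middle a dark wooden grip 22 mm wide (x), 14 mm thick (y), top 62 mm above the underside; at the +y end a brass tongue with a round bulb (16 mm across, centre at y = 56 mm). Origin: centre of the underside. 0.15 to 0.25 kg. Starts in any bay of the dock; may be absent (None)
- shoe_4: friction shoe, all alike: steel sole 40 mm wide (x), 76 mm long (y), 10 mm thick, its facing underneath; on its middle a dark wooden grip 22 mm wide (x), 14 mm thick (y), top 62 mm above the underside; at the +y end a brass tongue with a round bulb (16 mm across, centre at y = 56 mm). Origin: centre of the underside. 0.15 to 0.25 kg. Starts in any bay of the dock; may be absent (None)
- tray: the empty grey plastic tray, loose, 170 x 120 mm outside (x, y), 35 mm high, walls and floor 4 mm. Origin: centre of the underside
- terminal: bystander: copper ball on a brass stem and wooden foot, 140 mm high
- jar: bystander: glass jar with a steel lid, 85 mm high
- carton: bystander: cardboard carton 90 x 150 x 70 mm at the back
Mind the look-alikes: they are no part of the job. What is shaped like the shoe_4 but purple or turquoise is not meant.

How it is judged:
By the outcome, as a careful person would: the job done as asked, in the order asked, and still so for the second after the job is handed in, with the robot touching nothing.
Of shoe_1, shoe_3, shoe_4 only 2 to 3 are there at a start; the rules pass over those that are not, and their reading is None.
At some moment in a run one of tray may be knocked a few centimetres aside while the robot is not near it.
Once in a run the grip may slacken for a moment while it holds something.
It also fails if it takes over 208 s, if anything falls off the work surface, if the arm or the gripper's body presses on something with over 40 N, if the wrist force passes 120 N, or if a joint passes its speed limit or range.

ROBOT

A 7-joint arm with a two-finger parallel gripper is mounted at the origin on the work surface. World frame = base frame: x ahead of the robot, y to its left, z up, the work surface at z = 0. Lengths are in m, angles in rad, forces in N, time in s.
With the tool pointing down it reaches from about 0.4 to 0.9 m from the base axis. Payload 5.5 kg.
Tool frame: the origin (TCP) lies midway between the tips of the shut fingers; the grasp point (between the pads) lies 19 mm behind it; z points along the fingers, y is the line along which they close (so a half turn about z gives the same grasp; the last joint's range is limited). The gripper opens to 85 mm and grips with 20 to 120 N. Pads are 22 mm wide; open, the fingers measure 114 mm over their backs; the gripper's body (76 mm by 85 mm) begins 54 mm behind the grasp point. The pads swing forward as they close: fully open they stand 13 mm farther back than shut.
Start: joints at [-0.94, 0.501, -0.427, 1.55, 0.221, 1.138, -0.21], TCP at [0.234, 0.607, 0.191] pointing down, gripper open.
Joint ranges: [-2.88, 2.88], [-0.31, 2.03], [-1.54, 1.56], [0.2, 2.42], [-1.41, 4.55], [0.19, 2.02], [-2.57, 2.57]. Speed limits (rad/s): [2.57, 2.57, 3.14, 3.14, 3.14, 3.14, 3.14].

INTERFACE

Orientations are given as a unit quaternion [w, x, y, z].
In Python, from bench import monitor, vision, ticket gives the robot as it stands.
- The arm moves only by the tool apply_moves, never from a script. Its argument "increments" is text: rows parted by semicolons, each of 5 numbers parted by spaces: the closure in counts, from 0 (fully open) to 255 (shut), then the shift along the tool's x, y, z in cm, then the turn about the tool's z in rad. In form: grip tx ty tz yaw; .... A call has 1 to 12 rows; each row is the pose to reach, as a shift and turn from the pose commanded when the call began, along the tool's axes at that moment; what a row does not reach only later rows make up. A row lasts 1/12 s, in which the tool goes at most 41.7 mm and 7.16 degrees, less where a joint would pass 70% of its speed; a pose out of reach is approached as far as the arm can. A call with a gripper value outside its range is refused whole. The fingers move at their own pace and stop on an object; "squeeze" is the grip in N (left out, the last holds). Time passes only in rows, so rows that repeat a pose let the fingers close. It gives the time, the measured TCP pose, the force and the opening at its end, in the units of the state.
- monitor.get_obs(): the state, without advancing time (a new reading comes with each control period).
- vision.snapshot(name): name is "scene" or "side" or "wrist"; returns the picture (480x640x3 uint8, blue, green, red); there is no depth.
- vision.get_calibration(name): a dict with "fx", "fy", "cx", "cy" (pixels), "rvec" (rotation vector, rad) and "tvec" (3), from world to camera coordinates, as OpenCV has them. Camera axes: x right, y down, z forward; pixel columns grow to the right and rows downward; lengths in m; the calibration is good to about 2 mm. A picture is of the moment at which its call begins: read the wrist's pose just before it. get_calibration takes no time and is no camera call; for the wrist camera it gives the pose at the moment of the call.
- ticket.job_done(): hands the job in, once; it reports no verdict.
The state is a dict: "clock": time; "qpos": joint angles; "joint_velocities": joint speeds; "joint_efforts": joint torques, N m; "ee_pos": TCP position; "tool_rot": TCP orientation; "contact_force": force on the tool from outside, world axes, zero at the start; "wrist_torque": the same for the moment, N m; "grip_width": opening from 0.0 (shut) to 1.0 (fully open).
Only numpy, scipy, OpenCV 4.12 (cv2) and the standard library are available. Lean on these libraries where they do the work, as an engineer would, in place of code of your own. Each camera call takes 0.05 s, during which the arm holds its last target. There are 200 camera calls.

## Working session

There is one attempt and no reset: what is moved stays moved. The work goes in short steps, Python scripts to look and compute and a tool call to move; the robot and the scene stay as the last step left them, time stands still between calls to the robot, and variables do not carry over. Pictures are saved under pics/ and viewed, on a budget of 14 in all, crops included, one or two more only if the job needs it, and the job is handed in when it is done.

Besides the shell and the picture viewer there is one more tool, called after "Emit:" by a JSON object that holds its "fn" and its "kwargs". apply_moves: Moves the arm, as the interface text tells. Its arguments: {"type":"object","properties":{"increments":{"type":"string"},"squeeze":{"type":"number"}},"required":["increments"]}

```bash
mkdir -p pics; ls; cat > h.py <<'E'
import numpy as np, cv2
from bench import monitor, vision, ticket
def cal(n):
    c=vision.get_calibration(n); R=cv2.Rodrigues(np.array(c['rvec'],float))[0]; t=np.array(c['tvec'],float).ravel()
    return c,R,t
def ray(C,px,z):
    c,R,t=C; d=R.T@np.array([(px[0]-c['cx'])/c['fx'],(px[1]-c['cy'])/c['fy'],1]); o=-R.T@t
    return o+d*(z-o[2])/d[2]
def proj(C,p):
    c,R,t=C; q=R@np.array(p)+t; return np.array([c['fx']*q[0]/q[2]+c['cx'],c['fy']*q[1]/q[2]+c['cy']])
E
python3 - <<'E'
from h import *
for n in ('scene','side'):
    im=vision.snapshot(n); cv2.imwrite(f'pics/{n}0.png',im); C=cal(n); print(n,(-C[1].T@C[2]).round(3),C[1][2].round(2),C[0]['fx'])
o=monitor.get_obs(); print(o)
E
```

```text
pics
scene [0.917 0.687 0.86 ] [-0.37 -0.58 -0.73] 472.5302956527409
side [-0.005 -0.923  0.915] [ 0.38  0.71 -0.6 ] 499.5578749508449
{'clock': 0.1, 'qpos': array([-0.93978985,  0.50178222, -0.42681788,  1.55132931,  0.22081265,
        1.13834197, -0.21028965]), 'joint_velocities': array([-5.41986585e-05, -3.35159668e-03,  4.11543301e-05, -4.04793758e-03,
       -2.13816570e-04,  3.40757892e-04,  5.27582194e-04]), 'joint_efforts': array([-1.17137202e-02, -5.70809698e+01, -5.83886370e+00, -2.81753165e+01,
        1.04827932e-02,  5.55120394e-03, -8.28743026e-06]), 'ee_pos': array([0.23350121, 0.60585594, 0.19045315]), 'tool_rot': array([-1.91816297e-04,  1.82833943e-01,  9.83143396e-01, -8.80584112e-04]), 'contact_force': array([ 0.38664655, -0.41493771, -0.12498473]), 'wrist_torque': array([ 0.0201787 ,  0.02201049, -0.01610289]), 'grip_width': 0.9977415794420391}
```

View pics/scene0.png

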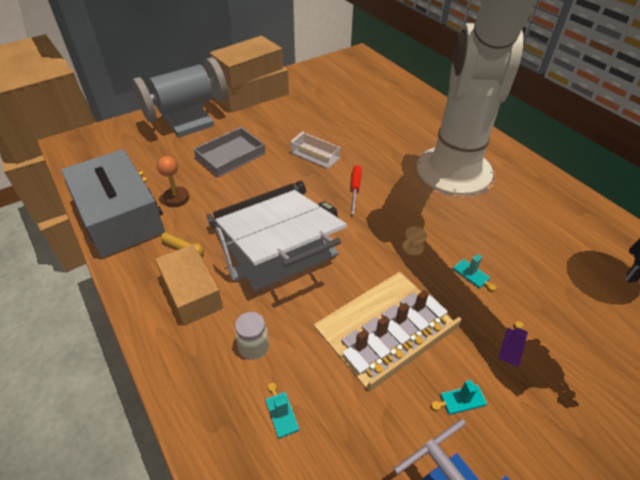

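View pics/side0.png

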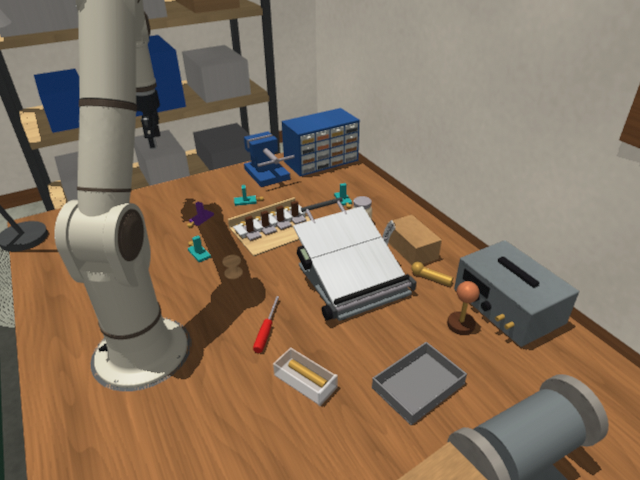

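The dock holds four shoes (grips at about (362,340), (383,325), (402,311), (422,299) in scene). The plane is raised, with its handle at about (310,250) in scene. The grey tray is at (230,152) in scene and (420,382) in side. I'll enlarge these areas for coordinates.

```bash
python3 - <<'E'
from h import *
a=cv2.imread('pics/scene0.png'); b=cv2.imread('pics/side0.png')
def crop(i,x,y,w,h,s): 
    o=cv2.resize(i[y:y+h,x:x+w],None,fx=s,fy=s,interpolation=cv2.INTER_CUBIC)
    for k in range(0,w,20): cv2.putText(o,str(x+k),(k*s,8),0,.3,(0,255,255),1); cv2.line(o,(k*s,10),(k*s,14),(0,255,255),1)
    for k in range(20,h,20): cv2.putText(o,str(y+k),(0,k*s+3),0,.3,(0,255,255),1)
    return o
cv2.imwrite('pics/c1.png',crop(a,200,180,266,200,3))
cv2.imwrite('pics/c2.png',crop(b,226,180,200,150,4))
# tray corners by contour
for n,i,seed in (('scene',a,(232,155)),('side',b,(420,384))):
    m=np.zeros((482,642),np.uint8); hsv=cv2.cvtColor(i,cv2.COLOR_BGR2HSV)
    g=((hsv[...,1]<60)&(hsv[...,2]<150)).astype(np.uint8)
    k,l=cv2.connectedComponents(g); c=l[seed[1],seed[0]]; mm=(l==c).astype(np.uint8)
    cn=cv2.findContours(mm,0,2)[0][0]; q=cv2.approxPolyDP(cv2.convexHull(cn),4,True)[:,0]
    C=cal(n); print(n,q.tolist(),[ray(C,p,0.035)[:2].round(3).tolist() for p in q])
E
```

```text
scene [[263, 144], [262, 154], [220, 175], [200, 161], [194, 149], [239, 128]] [[0.424, -0.359], [0.45, -0.319], [0.591, -0.297], [0.612, -0.384], [0.605, -0.445], [0.447, -0.471]]
side [[426, 342], [466, 374], [463, 384], [410, 424], [372, 387], [373, 377]] [[0.587, -0.336], [0.605, -0.452], [0.581, -0.469], [0.424, -0.492], [0.407, -0.381], [0.424, -0.36]]
```

View pics/c1.png

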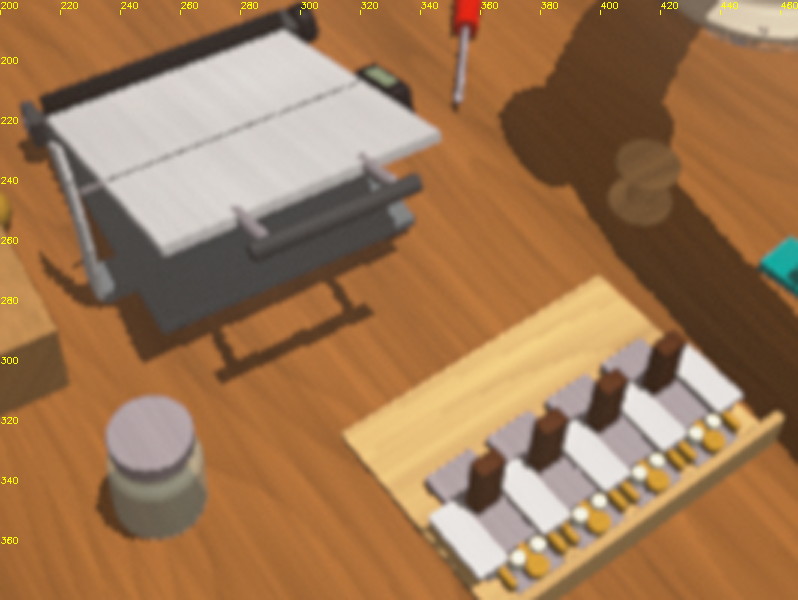

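View pics/c2.png

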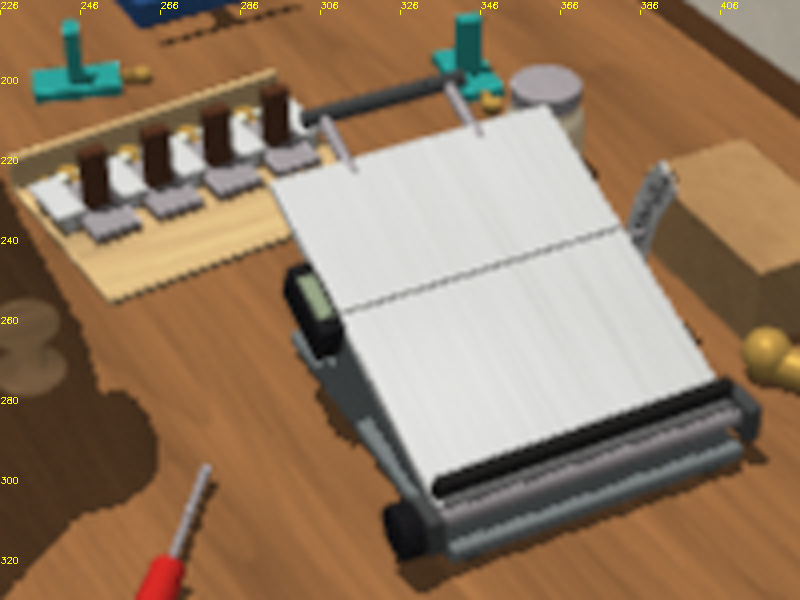

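c1 and c2 show the dock bays opening toward the tester, with four grip tops. The bar handle runs from (285,263) to (339,241) in scene and from (302,209) to (340,200) in side. I'll triangulate these now.

```bash
cat >> h.py <<'E'
def tri(C1,p1,C2,p2):
    P=[np.array([[c['fx'],0,c['cx']],[0,c['fy'],c['cy']],[0,0,1]])@np.c_[R,t] for c,R,t in (C1,C2)]
    X=cv2.triangulatePoints(P[0],P[1],np.array(p1,float).reshape(2,1),np.array(p2,float).reshape(2,1)).ravel(); return X[:3]/X[3]
E
python3 - <<'E'
from h import *
A,B=cal('scene'),cal('side')
s=lambda x,y:(200+x/3,180+y/3); d=lambda x,y:(226+x/4,180+y/4)
g1=[s(*p) for p in ((487,455),(550,414),(611,376),(670,338))]; g2=[d(*p) for p in ((275,88),(216,107),(155,126),(93,148))]
for p,q in zip(g1,g2): print('grip',tri(A,p,B,q).round(4),ray(A,p,.068)[:2].round(4),ray(B,q,.068)[:2].round(4))
print('hnd',tri(A,s(255,250),B,d(455,82)).round(4),tri(A,s(418,182),B,d(304,117)).round(4))
print('line ends',tri(A,s(80,193),B,d(618,229)).round(4),tri(A,s(360,82),B,d(345,311)).round(4))
print('top corners',tri(A,s(165,255),B,d(545,106)).round(4),tri(A,s(440,137),B,d(272,184)).round(4))
print('floor corners',ray(A,s(345,434),.006).round(4),ray(A,s(600,277),.006).round(4),ray(B,d(115,301),.006).round(4))
print('hinge/stop side', ray(B,d(437,487),.057).round(3),ray(B,d(730,385),.057).round(3))
E
```

```text
grip [0.5738 0.3236 0.0682] [0.573  0.3239] [0.5745 0.3233]
grip [0.5203 0.321  0.0685] [0.5193 0.3211] [0.5212 0.3211]
grip [0.467  0.3193 0.0686] [0.4657 0.3193] [0.4679 0.3196]
grip [0.4127 0.3162 0.0679] [0.4109 0.3168] [0.4137 0.3147]
hnd [0.6412 0.1521 0.1445] [0.5197 0.1612 0.1477]
line ends [6.943e-01 1.000e-04 8.950e-02] [0.4692 0.0093 0.0953]
top corners [0.6909 0.1113 0.1303] [0.4723 0.1203 0.1305]
floor corners [0.6201 0.228  0.006 ] [0.3777 0.2147 0.006 ] [0.3799 0.2047 0.006 ]
hinge/stop side [ 0.46  -0.134  0.057] [ 0.678 -0.144  0.057]
```

```bash
cat >> h.py <<'E'
H=np.array([.571,-.140]); AP=-.043; D=np.array([.4935,.320]); AD=.046
def rot(a): return np.array([[np.cos(a),-np.sin(a)],[np.sin(a),np.cos(a)]])
def hnd(th): 
    y=.317*np.cos(th)-.004*np.sin(th); return np.r_[H+rot(AP)@[0,y],.035+.317*np.sin(th)+.004*np.cos(th)]
def onplane(x,y): return H+rot(AP)@[x,y]
def indock(x,y): return D+rot(AD)@[x,y]
def inc(x,y,z,ang,frm=None):
    "shift cm in tool axes, yaw; ang = world heading offset of tool y (mod pi) from +y"
    o=monitor.get_obs() ; p=o['ee_pos']; q=o['tool_rot']
    from scipy.spatial.transform import Rotation as Ro
    R=Ro.from_quat([q[1],q[2],q[3],q[0]]).as_matrix()
    h=np.arctan2(R[1,1],R[0,1]); yaw=-((np.pi/2+ang-h+np.pi/2)%np.pi-np.pi/2)
    return (R.T@(np.array([x,y,z])-p)*100).round(2),round(yaw,3)
def st():
    o=monitor.get_obs(); print('t',round(o['clock'],2),o['ee_pos'].round(4),'F',o['contact_force'].round(1),'w',round(o['grip_width']*85,1),'q',o['qpos'].round(2))
E
python3 - <<'E'
from h import *
st(); h=hnd(.345); print(h, inc(h[0],h[1],.19,AP), inc(h[0],h[1],h[2]-.02,AP))
E
```

```text
t 0.1 [0.2335 0.6059 0.1905] F [ 0.4 -0.4 -0.1] w 84.8 q [-0.94  0.5  -0.43  1.55  0.22  1.14 -0.21]
[0.58376569 0.15669363 0.14597265] (array([-48.83, -29.32,   0.1 ]), np.float64(-0.325)) (array([-48.83, -29.31,   6.5 ]), np.float64(-0.325))
```

Emit:
{"fn": "apply_moves", "kwargs": {"increments": "100 -4 -2.4 0 -0.1; 130 -8 -4.8 0 -0.2; 130 -12 -7.2 0 -0.325; 130 -16 -9.6 0 -0.325; 130 -19.5 -11.7 0 -0.325; 130 -23 -13.8 0 -0.325; 130 -26.5 -15.9 0 -0.325; 130 -30 -18 0 -0.325; 130 -33.5 -20.1 0 -0.325; 130 -37 -22.2 0 -0.325; 130 -40 -24 0 -0.325; 130 -43 -25.8 0 -0.325", "squeeze": 60}}

```text
clock: 1.1
ee_pos: [0.5415, 0.2109, 0.1912]
tool_rot: [-0.0, 0.021, 1.0, -0.0]
contact_force: [0.0, 0.3, 0.0]
grip_width: 0.489
```

```bash
python3 - <<'E'
from h import *
st(); h=hnd(.345); print(h, inc(h[0]-.001,h[1],.19,AP), inc(h[0]-.001,h[1],h[2]-.02,AP))
E
```

```text
t 1.1 [0.5415 0.2109 0.1912] F [0.  0.3 0. ] w 41.6 q [-0.14  0.37 -0.34  1.73  0.14  1.07  0.99]
[0.58376569 0.15669363 0.14597265] (array([-4.35, -5.23,  0.12]), np.float64(0.0)) (array([-4.35, -5.23,  6.52]), np.float64(0.0))
```

Emit:
{"fn": "apply_moves", "kwargs": {"increments": "130 -2.2 -2.6 0 0; 130 -4.35 -5.2 0.1 0; 130 -4.35 -5.2 0.1 0; 130 -4.35 -5.2 2.5 0; 130 -4.35 -5.2 5 0; 130 -4.35 -5.2 6.5 0; 130 -4.35 -5.2 6.5 0"}}

```text
clock: 1.68
ee_pos: [0.5786, 0.158, 0.1221]
tool_rot: [-0.004, 0.021, 1.0, -0.001]
contact_force: [-1.3, 0.3, -0.6]
grip_width: 0.489
```

```bash
python3 - <<'E'
from h import *
st(); 
im=vision.snapshot('wrist'); im2=vision.snapshot('side')
cv2.imwrite('pics/w1.png',np.hstack([cv2.resize(im,(400,300)),cv2.resize(im2[150:330,226:466],(400,300))]))
E
```

```text
t 1.68 [0.5786 0.158  0.1221] F [-1.3  0.3 -0.6] w 41.6 q [-0.08  0.48 -0.3   1.74  0.17  0.96  1.08]
```

View pics/w1.png

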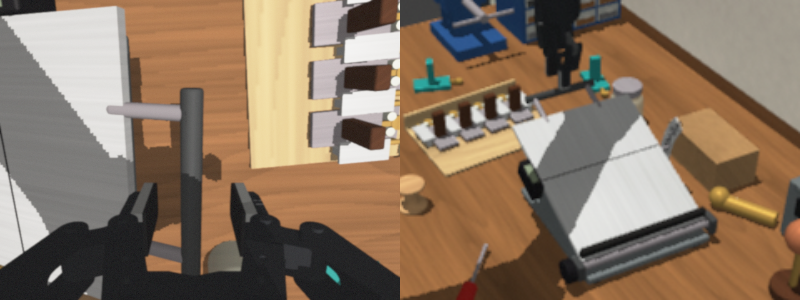

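Emit:
{"fn": "apply_moves", "kwargs": {"increments": "255 0 0 0 0; 255 0 0 0 0; 255 0 0 0 0; 255 0 0 0 0; 255 0 0 0 0; 255 0 0 0 0", "squeeze": 70}}

```text
clock: 2.28
ee_pos: [0.5823, 0.1591, 0.1268]
tool_rot: [0.0, 0.021, 1.0, 0.0]
contact_force: [-0.9, -0.7, -0.2]
grip_width: 0.001
```

Emit:
{"fn": "apply_moves", "kwargs": {"increments": "255 0 0.2 0.6 0; 255 0 0.47 1.35 0; 255 0 0.7 2.1 0; 255 0 0.92 2.87 0; 255 0 1.1 3.64 0; 255 0 1.29 4.41 0; 255 0 1.44 5.2 0; 255 0 1.58 5.97 0; 255 0 1.69 6.75 0; 255 0 1.8 7.54 0; 255 0 1.87 8.3 0; 255 0 1.94 9.1 0"}}

```text
clock: 3.28
ee_pos: [0.5842, 0.1833, 0.0364]
tool_rot: [0.002, 0.02, 1.0, 0.003]
contact_force: [-0.6, 6.2, 9.3]
grip_width: -0.003
```

```bash
python3 - <<'E'
from h import *
st(); h=hnd(0); print(inc(h[0],h[1],h[2]-.02,AP))
E
```

```text
t 3.28 [0.5842 0.1833 0.0364] F [-0.6  6.2  9.3] w -0.2 q [-0.13  0.6  -0.28  1.77  0.22  0.8   1.01]
(array([-0.07, -0.67,  1.74]), np.float64(0.003))
```

```bash
python3 - <<'E'
from h import *
st(); 
im=vision.snapshot('scene'); im2=vision.snapshot('side')
cv2.imwrite('pics/w2.png',np.hstack([cv2.resize(im[160:310,200:400],(400,300)),cv2.resize(im2[150:330,226:466],(400,300))]))
E
```

```text
t 3.28 [0.5842 0.1833 0.0364] F [-0.6  6.2  9.3] w -0.2 q [-0.13  0.6  -0.28  1.77  0.22  0.8   1.01]
```

View pics/w2.png

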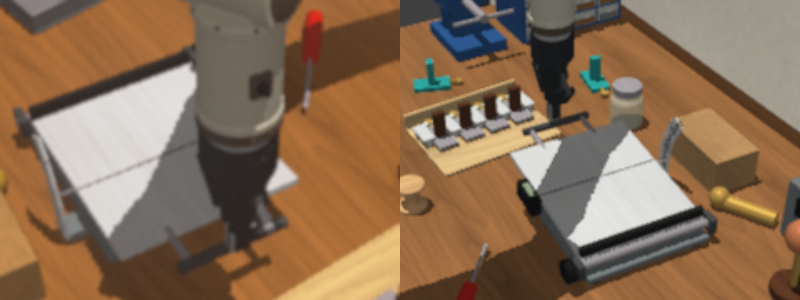

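```bash
python3 - <<'E'
from h import *
B=cal('side')
for th in (0,.05,.1,.15,.345):
    h=hnd(th); e=rot(AP)@[.065,0]; print(th,[proj(B,h+np.r_[s*e,0]).round(1).tolist() for s in (-1,1)],h.round(3))
E
```

```text
0 [[300.1, 236.9], [338.3, 225.7]] [0.585 0.177 0.039]
0.05 [[300.0, 232.7], [338.5, 221.6]] [0.585 0.176 0.055]
0.1 [[300.0, 228.6], [338.7, 217.5]] [0.585 0.175 0.071]
0.15 [[300.1, 224.6], [339.1, 213.5]] [0.584 0.173 0.086]
0.345 [[301.7, 210.1], [341.9, 199.1]] [0.584 0.157 0.146]
```

Emit:
{"fn": "apply_moves", "kwargs": {"increments": "130 0 0 0 0; 130 0 0 0 0; 130 0 0 0 0; 130 0 -0.3 -0.6 0; 130 0 -0.3 -1.2 0; 130 0 -0.3 -1.2 0; 130 0 -0.3 -1.2 0"}}

```text
clock: 3.97
ee_pos: [0.5834, 0.1751, 0.048]
tool_rot: [0.001, 0.022, 1.0, 0.0]
contact_force: [-1.2, -0.8, -0.2]
grip_width: 0.492
```

Emit:
{"fn": "apply_moves", "kwargs": {"increments": "255 0 0 0 0; 255 0 0 0 0; 255 0 0 0 0; 255 0 0 0 0; 255 0 0 0 0", "squeeze": 40}}

```text
clock: 4.38
ee_pos: [0.5827, 0.1755, 0.0472]
tool_rot: [-0.0, 0.021, 1.0, -0.0]
contact_force: [-0.1, -1.0, 0.1]
grip_width: -0.003
```

```bash
python3 - <<'E'
from h import *
st(); 
im2=vision.snapshot('side'); im=vision.snapshot('wrist')
cv2.imwrite('pics/w3.png',np.hstack([cv2.resize(im,(400,300)),cv2.resize(im2[170:260,280:400],(400,300),interpolation=2)]))
E
```

```text
t 4.38 [0.5827 0.1755 0.0472] F [-0.1 -1.   0.1] w -0.3 q [-0.12  0.58 -0.28  1.77  0.21  0.82  1.02]
```

View pics/w3.png

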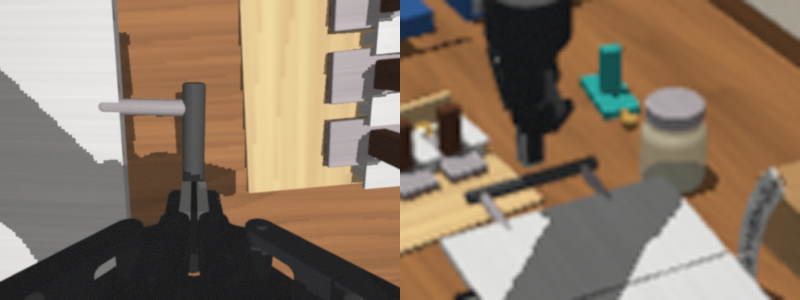

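```bash
python3 - <<'E'
from h import *
B=cal('side');o=monitor.get_obs(); p=o['ee_pos']; print(proj(B,p),o['tool_rot'])
W=cal('wrist'); print('wrist cam',(-W[1].T@W[2]).round(4),W[1].round(3), 'TCP px',proj(W,p)*400/640)
for th in (0,.03,.06,.09,.12): 
  h=hnd(th); e=rot(AP)@[.065,0]; print(th, [(proj(W,h+np.r_[s*e,0])*400/640).round(1).tolist() for s in (-1,1)])
E
```

```text
[319.10824245 229.39024254] [-7.94757668e-05  2.13568357e-02  9.99771914e-01  1.31658426e-05]
wrist cam [0.5119 0.179  0.2295] [[ 0.043  0.999 -0.   ]
 [ 0.96  -0.041  0.277]
 [ 0.277 -0.012 -0.961]] TCP px [193.12872153 171.96301502]
0 [[195.0, 82.3], [194.8, 243.9]]
0.03 [[194.6, 82.9], [194.5, 251.3]]
0.06 [[193.8, 83.6], [193.8, 259.5]]
0.09 [[192.4, 84.3], [192.6, 268.3]]
0.12 [[190.3, 85.2], [191.0, 278.0]]
```

Emit:
{"fn": "apply_moves", "kwargs": {"increments": "255 0 0 -3 0; 255 0 0 -6 0; 255 0 0 -9 0; 255 0 0 -9 0"}}

```text
clock: 4.82
ee_pos: [0.5871, 0.1772, 0.1439]
tool_rot: [0.005, 0.021, 1.0, 0.002]
contact_force: [0.8, 0.2, -0.4]
grip_width: 0.001
```

```bash
python3 - <<'E'
from h import *
st(); p=monitor.get_obs()['ee_pos']; out=[]
for n in ('scene','side'):
    C=cal(n); u=proj(C,p); x,y=int(u[0])-40,int(u[1])-40; im=vision.snapshot(n)
    print(n,u,x,y); out.append(cv2.resize(im[y:y+80,x:x+80],(400,400),interpolation=2))
cv2.imwrite('pics/w4.png',np.hstack(out))
E
```

```text
t 4.82 [0.5871 0.1772 0.1439] F [ 0.8  0.2 -0.4] w 0.0 q [-0.1   0.46 -0.31  1.71  0.17  0.99  1.06]
scene [315.37772141 260.44629676] 275 220
side [319.69361168 201.57271419] 279 161
```

View pics/w4.png

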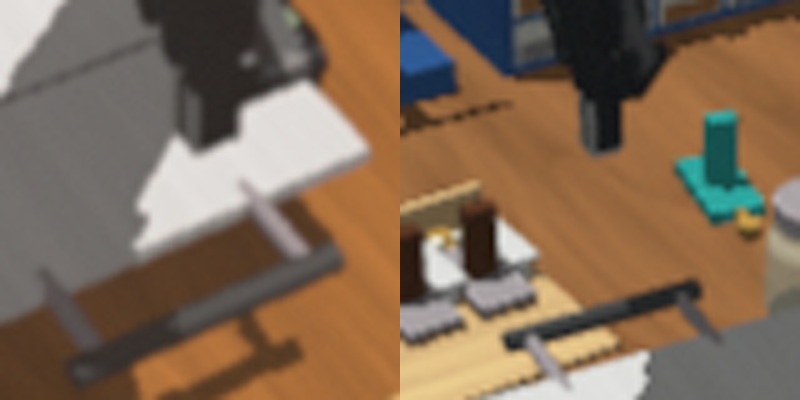

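```bash
python3 - <<'E'
from h import *
st(); A,B=cal('scene'),cal('side'); print(tri(A,(316.6,248),B,(319.4,191)).round(4))
# bar & plane edge now
s=lambda x,y:(275+x/5,220+y/5); d=lambda x,y:(279+(x-400)/5,161+y/5)
a,b=tri(A,s(85,370),B,d(690,290)),tri(A,s(330,258),B,d(515,338)); print(a.round(4),b.round(4),((a+b)/2).round(4))
E
```

```text
t 4.92 [0.584  0.1759 0.1391] F [ 0.5 -0.1 -0.5] w -0.1 q [-0.1   0.47 -0.31  1.71  0.17  0.99  1.06]
[0.5856 0.1773 0.1801]
[0.6424 0.1724 0.0672] [0.5247 0.1786 0.0685] [0.5836 0.1755 0.0678]
```

Emit:
{"fn": "apply_moves", "kwargs": {"increments": "130 0 0 0 0; 130 0 0 0 0; 130 0 0 0 0; 130 0 0 3 0; 130 0 0 6 0; 130 0 0 9 0; 130 0 0 11 0; 130 0 0 12.6 0; 130 0 0 12.6 0"}}

```text
clock: 5.67
ee_pos: [0.5787, 0.1741, 0.0065]
tool_rot: [-0.004, 0.021, 1.0, -0.001]
contact_force: [0.1, -1.7, -0.1]
grip_width: 0.49
```

Emit:
{"fn": "apply_moves", "kwargs": {"increments": "255 0 0 0 0; 255 0 0 0 0; 255 0 0 0 0; 255 0 0 0 0; 255 0 0 0 0", "squeeze": 60}}

```text
clock: 6.08
ee_pos: [0.5834, 0.175, 0.0124]
tool_rot: [0.001, 0.022, 1.0, -0.0]
contact_force: [-0.9, -2.0, 0.8]
grip_width: 0.139
```

Emit:
{"fn": "apply_moves", "kwargs": {"increments": "255 0 0.05 0.6 0; 255 0 0.1 1.2 0; 255 0 0.13 1.8 0; 255 0 0.15 2.4 0; 255 0 0.17 2.8 0; 255 0 0.17 3.1 0; 255 0 0.17 3.3 0; 255 0 0.17 3.3 0"}}

```text
clock: 6.75
ee_pos: [0.5836, 0.1767, -0.0197]
tool_rot: [0.001, 0.022, 1.0, -0.0]
contact_force: [-3.6, -3.3, 9.9]
grip_width: 0.137
```

```bash
python3 - <<'E'
from h import *
st()
E
```

```text
t 6.75 [ 0.5836  0.1767 -0.0197] F [-3.6 -3.3  9.9] w 11.7 q [-0.15  0.68 -0.25  1.79  0.25  0.7   0.99]
```

Emit:
{"fn": "apply_moves", "kwargs": {"increments": "255 0 0 0.25 0; 255 0 0 0.5 0; 255 0 0 0.5 0"}}

```text
clock: 7.0
ee_pos: [0.5836, 0.1767, -0.0231]
tool_rot: [0.001, 0.022, 1.0, -0.001]
contact_force: [-7.9, -5.2, 22.7]
grip_width: 0.136
```

Emit:
{"fn": "apply_moves", "kwargs": {"increments": "255 0 0 -0.6 0; 200 0 0 -0.6 0; 130 0 0 -0.6 0; 130 0 0 -0.6 0; 130 0 0 -0.6 0; 130 0 0 -3 0; 130 0 0 -6 0; 130 0 0 -9 0; 130 0 0 -12 0; 130 0 0 -12 0"}}

```text
clock: 7.83
ee_pos: [0.5873, 0.1792, 0.0995]
tool_rot: [0.005, 0.021, 1.0, 0.002]
contact_force: [1.6, 0.3, 1.1]
grip_width: 0.488
```

```bash
cat >> h.py <<'E'
OFF=.038
G=[(.5738,.3236),(.5203,.3210),(.4670,.3193),(.4127,.3162)]
E
python3 - <<'E'
from h import *
st()
a=vision.snapshot('scene'); b=vision.snapshot('side')
cv2.imwrite('pics/c5.png',np.hstack([cv2.resize(a[180:330,200:350],(400,400),interpolation=2),cv2.resize(b[180:330,280:430],(400,400),interpolation=2)]))
x,y=G[0]; print(inc(x,y,.029-OFF,AD)); B=cal('side')
for th in (0,.02,.05): 
    h=hnd(th); e=rot(AP)@[.065,0]; print(th,[((proj(B,h+np.r_[s*e,0])-[280,180])*400/150+[400,0]).round(0).tolist() for s in (-1,1)])
E
```

```text
t 7.83 [0.5873 0.1792 0.0995] F [1.6 0.3 1.1] w 41.5 q [-0.11  0.52 -0.3   1.74  0.19  0.91  1.04]
(array([ 1.68, 14.52, 10.39]), np.float64(-0.089))
0 [[454.0, 152.0], [556.0, 122.0]]
0.02 [[453.0, 147.0], [556.0, 117.0]]
0.05 [[453.0, 141.0], [556.0, 111.0]]
```

View pics/c5.png

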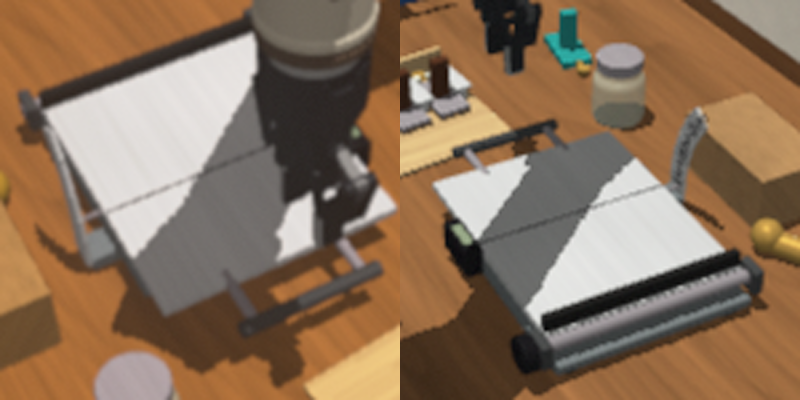

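Emit:
{"fn": "apply_moves", "kwargs": {"increments": "130 0.5 3.6 0 -0.03; 130 0.9 7.2 0 -0.06; 130 1.3 10.8 0 -0.089; 130 1.6 13.5 0 -0.089; 130 1.7 14.5 0 -0.089; 130 1.7 14.5 0 -0.089; 130 1.7 14.5 0 -0.089; 130 1.7 14.5 0 -0.089"}}

```text
clock: 8.6
ee_pos: [0.5723, 0.3197, 0.0921]
tool_rot: [-0.001, -0.022, 1.0, -0.001]
contact_force: [0.9, -1.1, -0.1]
grip_width: 0.488
```

```bash
python3 - <<'E'
from h import *
st(); x,y=G[0]; print(inc(x,y,.029-OFF,AD))
E
```

```text
t 8.6 [0.5723 0.3197 0.0921] F [ 0.9 -1.1 -0.1] w 41.5 q [-0.32  0.6  -0.33  1.62  0.23  0.96  0.89]
(array([-0.18,  0.41, 10.11]), np.float64(-0.002))
```

Emit:
{"fn": "apply_moves", "kwargs": {"increments": "130 -0.15 0.4 0 0; 130 -0.15 0.4 3 0; 130 -0.15 0.4 6 0; 130 -0.15 0.4 8.5 0; 130 -0.15 0.4 10 0; 130 -0.15 0.4 10 0; 130 -0.15 0.4 10 0; 255 -0.15 0.4 10 0; 255 -0.15 0.4 10 0; 255 -0.15 0.4 10 0; 255 -0.15 0.4 10 0; 255 -0.15 0.4 10 0", "squeeze": 60}}

```text
clock: 9.6
ee_pos: [0.5751, 0.3278, -0.0043]
tool_rot: [0.002, -0.023, 1.0, 0.001]
contact_force: [-0.2, -0.3, 6.4]
grip_width: 0.156
```

```bash
python3 - <<'E'
from h import *
st(); 
E
```

```text
t 9.6 [ 0.5751  0.3278 -0.0043] F [-0.2 -0.3  6.4] w 13.3 q [-0.35  0.73 -0.3   1.65  0.28  0.8   0.85]
```

Emit:
{"fn": "apply_moves", "kwargs": {"increments": "255 0 -0.6 -0.1 0; 255 0 -1.2 -0.1 0; 255 0 -1.8 -0.1 0; 255 0 -2.4 -0.1 0; 255 0 -3 -0.1 0; 255 0 -3.7 -0.1 0; 255 0 -4.4 -0.1 0; 255 0 -5.1 -0.1 0; 255 0 -5.8 -0.1 0; 255 0 -6.5 -0.1 0; 255 0 -7 -0.1 0; 255 0 -7 -0.1 0"}}

```text
clock: 10.6
ee_pos: [0.5776, 0.2564, -0.0044]
tool_rot: [0.001, -0.023, 1.0, 0.0]
contact_force: [-0.7, 0.5, 6.3]
grip_width: 0.157
```

Emit:
{"fn": "apply_moves", "kwargs": {"increments": "255 0 0 -1.5 0; 255 0 0 -3 0; 255 0 0 -5 0; 255 0 0 -7 0; 255 0 0 -7 0; 255 0 0 -7 0"}}

```text
clock: 11.1
ee_pos: [0.5773, 0.2563, 0.0657]
tool_rot: [0.001, -0.023, 1.0, 0.0]
contact_force: [0.1, 0.1, -2.3]
grip_width: 0.152
```

```bash
python3 - <<'E'
from h import *
st(); o=monitor.get_obs()
p=onplane(.072,.204); print(p,inc(p[0],p[1],.09,AP))
E
```

```text
t 11.1 [0.5773 0.2563 0.0657] F [ 0.1  0.1 -2.3] w 13.0 q [-0.22  0.6  -0.33  1.7   0.24  0.88  0.97]
[0.65170274 0.06071639] (array([ -6.54, -19.88,  -2.42]), np.float64(0.089))
```

Emit:
{"fn": "apply_moves", "kwargs": {"increments": "255 -1.1 -3.3 -0.5 0.03; 255 -2.2 -6.6 -1 0.06; 255 -3.3 -9.9 -1 0.089; 255 -4.4 -13.2 -1 0.089; 255 -5.5 -16.5 -1 0.089; 255 -6.2 -18.8 -1 0.089; 255 -6.54 -19.9 -1 0.089; 255 -6.54 -19.9 -1 0.089; 255 -6.54 -19.9 -1 0.089; 255 -6.54 -19.9 -1 0.089"}}

```text
clock: 11.93
ee_pos: [0.6497, 0.0643, 0.0737]
tool_rot: [-0.001, 0.02, 1.0, 0.001]
contact_force: [-0.0, 0.4, -1.0]
grip_width: 0.153
```

```bash
python3 - <<'E'
from h import *
st(); 
p=onplane(.072,.204); print(p,inc(p[0],p[1],.035,AP))
E
```

```text
t 11.93 [0.6497 0.0643 0.0737] F [-0.   0.4 -1. ] w 13.0 q [ 0.07  0.61 -0.29  1.64  0.2   0.92  1.24]
[0.65170274 0.06071639] (array([-0.22, -0.36,  3.87]), np.float64(0.003))
```

Emit:
{"fn": "apply_moves", "kwargs": {"increments": "255 -0.2 -0.35 0 0; 255 -0.2 -0.35 1.5 0; 255 -0.2 -0.35 3 0; 255 -0.2 -0.35 3.5 0; 255 -0.2 -0.35 3.8 0; 255 -0.2 -0.35 4 0; 255 -0.2 -0.35 4.1 0; 255 -0.2 -0.35 4.1 0"}}

```text
clock: 12.6
ee_pos: [0.6534, 0.058, 0.0339]
tool_rot: [0.0, 0.021, 1.0, 0.0]
contact_force: [0.0, -0.2, -2.4]
grip_width: 0.153
```

```bash
python3 - <<'E'
from h import *
st()
E
```

```text
t 12.6 [0.6534 0.058  0.0339] F [ 0.  -0.2 -2.4] w 13.0 q [ 0.06  0.67 -0.27  1.65  0.22  0.85  1.23]
```

Emit:
{"fn": "apply_moves", "kwargs": {"increments": "255 0 0.25 0.1 0; 255 0 0.25 0.2 0; 255 0 0.25 0.3 0; 255 0 0.25 0.3 0; 255 0 0.25 0.3 0"}}

```text
clock: 13.02
ee_pos: [0.654, 0.0609, 0.0322]
tool_rot: [0.001, 0.021, 1.0, 0.0]
contact_force: [-2.6, 1.2, 6.6]
grip_width: 0.155
```

Emit:
{"fn": "apply_moves", "kwargs": {"increments": "220 0 0 -0.2 0; 130 0 0 -0.2 0; 130 0 0 -0.2 0; 130 0 0 -0.2 0; 130 0 0 -2 0; 130 0 0 -4.5 0; 130 0 0 -7 0; 130 0 0 -7 0; 130 0 0 -7 0"}}

```text
clock: 13.77
ee_pos: [0.6548, 0.0602, 0.1024]
tool_rot: [0.002, 0.021, 1.0, 0.0]
contact_force: [-0.1, -0.2, -0.3]
grip_width: 0.489
```

```bash
python3 - <<'E'
from h import *
st(); x,y=G[1]; print(inc(x,y,.029-OFF,AD))
E
```

```text
t 13.77 [0.6548 0.0602 0.1024] F [-0.1 -0.2 -0.3] w 41.6 q [ 0.07  0.58 -0.29  1.61  0.19  0.97  1.25]
(array([14.6 , 25.47, 11.09]), np.float64(-0.089))
```

Emit:
{"fn": "apply_moves", "kwargs": {"increments": "130 1.7 3 0 -0.03; 130 3.4 6 0 -0.06; 130 5.1 9 0 -0.089; 130 6.9 12 0 -0.089; 130 8.6 15 0 -0.089; 130 10.3 18 0 -0.089; 130 12 21 0 -0.089; 130 13.5 23.6 0 -0.089; 130 14.6 25.4 0 -0.089; 130 14.6 25.4 0 -0.089; 130 14.6 25.4 0 -0.089; 130 14.6 25.4 0 -0.089"}}

```text
clock: 14.77
ee_pos: [0.5181, 0.3186, 0.0993]
tool_rot: [-0.001, -0.023, 1.0, -0.001]
contact_force: [0.1, 0.1, 0.7]
grip_width: 0.491
```

Emit:
{"fn": "apply_moves", "kwargs": {"increments": "130 0 0 0 0; 130 0 0 0 0; 130 0 0 0 0"}}

```text
clock: 15.02
ee_pos: [0.5189, 0.3186, 0.1002]
tool_rot: [-0.0, -0.022, 1.0, -0.0]
contact_force: [-0.2, -0.5, 0.0]
grip_width: 0.493
```

```bash
python3 - <<'E'
from h import *
st(); x,y=G[1]; print(inc(x,y,.030-OFF,AD))
E
```

```text
t 15.02 [0.5189 0.3186 0.1002] F [-0.2 -0.5  0. ] w 41.9 q [-0.32  0.52 -0.37  1.74  0.23  0.92  0.84]
(array([-0.15,  0.24, 10.82]), np.float64(-0.002))
```

Emit:
{"fn": "apply_moves", "kwargs": {"increments": "130 -0.15 0.4 0 0; 130 -0.15 0.4 3 0; 130 -0.15 0.4 6 0; 130 -0.15 0.4 9 0; 130 -0.15 0.4 10.8 0; 130 -0.15 0.4 10.8 0; 130 -0.15 0.4 10.8 0; 255 -0.15 0.4 10.8 0; 255 -0.15 0.4 10.8 0; 255 -0.15 0.4 10.8 0; 255 -0.15 0.4 10.8 0; 255 -0.15 0.4 10.8 0"}}

```text
clock: 16.02
ee_pos: [0.521, 0.3252, -0.0055]
tool_rot: [0.002, -0.023, 1.0, 0.001]
contact_force: [0.6, -0.2, 7.5]
grip_width: 0.153
```

Emit:
{"fn": "apply_moves", "kwargs": {"increments": "255 0 -0.6 -0.1 0; 255 0 -1.2 -0.1 0; 255 0 -1.8 -0.1 0; 255 0 -2.4 -0.1 0; 255 0 -3 -0.1 0; 255 0 -3.7 -0.1 0; 255 0 -4.4 -0.1 0; 255 0 -5.1 -0.1 0; 255 0 -5.8 -0.1 0; 255 0 -6.5 -0.1 0; 255 0 -7 -0.1 0; 255 0 -7 -0.1 0"}}

```text
clock: 17.02
ee_pos: [0.5238, 0.253, -0.0055]
tool_rot: [0.001, -0.022, 1.0, 0.0]
contact_force: [-0.0, 0.4, 6.7]
grip_width: 0.156
```

Emit:
{"fn": "apply_moves", "kwargs": {"increments": "255 0 0 -1.5 0; 255 0 0 -3 0; 255 0 0 -5 0; 255 0 0 -7 0; 255 0 0 -8 0; 255 0 0 -8 0; 255 0 0 -8 0; 255 0 0 -8 0"}}

```text
clock: 17.68
ee_pos: [0.5216, 0.2531, 0.072]
tool_rot: [-0.001, -0.023, 1.0, -0.001]
contact_force: [0.4, -0.1, -2.6]
grip_width: 0.154
```

```bash
python3 - <<'E'
from h import *
st(); 
p=onplane(.024,.204); print(p,inc(p[0],p[1],.07,AP))
E
```

```text
t 17.68 [0.5216 0.2531 0.072 ] F [ 0.4 -0.1 -2.6] w 13.1 q [-0.22  0.52 -0.36  1.83  0.24  0.84  0.92]
[0.60374711 0.06277975] (array([ -7.33, -19.39,   0.21]), np.float64(0.089))
```

Emit:
{"fn": "apply_moves", "kwargs": {"increments": "255 -1.3 -3.3 0 0.03; 255 -2.5 -6.6 0 0.06; 255 -3.7 -9.9 0 0.089; 255 -5 -13.2 0 0.089; 255 -6.2 -16.5 0 0.089; 255 -7 -18.5 0 0.089; 255 -7.3 -19.4 0 0.089; 255 -7.3 -19.4 0 0.089; 255 -7.3 -19.4 0 0.089; 255 -7.3 -19.4 0 0.089; 255 -7.3 -19.4 0 0.089; 255 -7.3 -19.4 0 0.089"}}

```text
clock: 18.68
ee_pos: [0.6039, 0.0661, 0.0733]
tool_rot: [-0.0, 0.02, 1.0, 0.0]
contact_force: [-0.7, 0.2, -1.9]
grip_width: 0.159
```

```bash
python3 - <<'E'
from h import *
st(); 
p=onplane(.024,.204); print(p,inc(p[0],p[1],.033,AP))
E
```

```text
t 18.68 [0.6039 0.0661 0.0733] F [-0.7  0.2 -1.9] w 13.5 q [ 0.08  0.55 -0.31  1.76  0.21  0.87  1.21]
[0.60374711 0.06277975] (array([-0.  , -0.34,  4.03]), np.float64(0.003))
```

Emit:
{"fn": "apply_moves", "kwargs": {"increments": "255 0 -0.2 0 0; 255 0 -0.3 1.5 0; 255 0 -0.3 3 0; 255 0 -0.3 3.5 0; 255 0 -0.3 3.8 0; 255 0 -0.3 4 0; 255 0 -0.3 4.1 0; 255 0 -0.3 4.2 0; 255 0 -0.3 4.3 0; 255 0 -0.3 4.3 0"}}

```text
clock: 19.52
ee_pos: [0.605, 0.0609, 0.0311]
tool_rot: [0.001, 0.021, 1.0, 0.0]
contact_force: [0.3, 1.0, 0.5]
grip_width: 0.155
```

Emit:
{"fn": "apply_moves", "kwargs": {"increments": "255 0 0.1 0.15 0; 255 0 0.1 0.15 0; 220 0 0.1 -0.1 0; 130 0 0.1 -0.1 0; 130 0 0.1 -0.1 0; 130 0 0.1 -0.1 0; 130 0 0 -2 0; 130 0 0 -4.5 0; 130 0 0 -7 0; 130 0 0 -7 0; 130 0 0 -7 0; 130 0 0 -7 0"}}

```text
clock: 20.52
ee_pos: [0.604, 0.0606, 0.1]
tool_rot: [-0.0, 0.021, 1.0, -0.0]
contact_force: [1.0, 1.0, 0.2]
grip_width: 0.491
```

```bash
python3 - <<'E'
from h import *
st(); x,y=G[2]; print(inc(x,y,.029-OFF,AD))
E
```

```text
t 20.52 [0.604  0.0606 0.1   ] F [1.  1.  0.2] w 41.8 q [ 0.09  0.51 -0.32  1.74  0.19  0.92  1.23]
(array([14.79, 25.26, 10.9 ]), np.float64(-0.089))
```

Emit:
{"fn": "apply_moves", "kwargs": {"increments": "130 1.7 3 0 -0.03; 130 3.4 6 0 -0.06; 130 5.1 9 0 -0.089; 130 6.9 12 0 -0.089; 130 8.6 15 0 -0.089; 130 10.3 18 0 -0.089; 130 12 21 0 -0.089; 130 13.5 23.6 0 -0.089; 130 14.6 25.4 0 -0.089; 130 14.6 25.5 0 -0.089; 130 14.6 25.5 0 -0.089; 130 14.6 25.5 0 -0.089"}}

```text
clock: 21.52
ee_pos: [0.4692, 0.3205, 0.0992]
tool_rot: [-0.001, -0.023, 1.0, -0.001]
contact_force: [-0.2, -0.8, -0.0]
grip_width: 0.488
```

Emit:
{"fn": "apply_moves", "kwargs": {"increments": "130 0 0 0 0; 130 0 0 0 0; 130 0 0 0 0"}}

```text
clock: 21.77
ee_pos: [0.4701, 0.3204, 0.1002]
tool_rot: [-0.0, -0.022, 1.0, -0.0]
contact_force: [0.1, 0.2, 0.7]
grip_width: 0.488
```

```bash
python3 - <<'E'
from h import *
st(); x,y=G[2]; print(inc(x,y,.030-OFF,AD))
E
```

```text
t 21.77 [0.4701 0.3204 0.1002] F [0.1 0.2 0.7] w 41.5 q [-0.33  0.46 -0.41  1.84  0.23  0.89  0.78]
(array([ 0.32, -0.09, 10.82]), np.float64(-0.002))
```

Emit:
{"fn": "apply_moves", "kwargs": {"increments": "130 0.3 0.2 0 0; 130 0.3 0.2 3 0; 130 0.3 0.2 6 0; 130 0.3 0.2 9 0; 130 0.3 0.2 10.8 0; 130 0.3 0.2 10.8 0; 130 0.3 0.2 10.8 0; 255 0.3 0.2 10.8 0; 255 0.3 0.2 10.8 0; 255 0.3 0.2 10.8 0; 255 0.3 0.2 10.8 0; 255 0.3 0.2 10.8 0"}}

```text
clock: 22.77
ee_pos: [0.4678, 0.323, -0.0058]
tool_rot: [0.001, -0.023, 1.0, -0.0]
contact_force: [-0.6, -3.8, 6.4]
grip_width: 0.155
```

Emit:
{"fn": "apply_moves", "kwargs": {"increments": "255 0 -0.6 -0.1 0; 255 0 -1.2 -0.1 0; 255 0 -1.8 -0.1 0; 255 0 -2.4 -0.1 0; 255 0 -3 -0.1 0; 255 0 -3.7 -0.1 0; 255 0 -4.4 -0.1 0; 255 0 -5.1 -0.1 0; 255 0 -5.8 -0.1 0; 255 0 -6.5 -0.1 0; 255 0 -7 -0.1 0; 255 0 -7 -0.1 0"}}

```text
clock: 23.77
ee_pos: [0.4705, 0.253, -0.0059]
tool_rot: [0.001, -0.023, 1.0, 0.0]
contact_force: [0.3, 0.9, 7.0]
grip_width: 0.153
```

Emit:
{"fn": "apply_moves", "kwargs": {"increments": "255 0 0 -1.5 0; 255 0 0 -3 0; 255 0 0 -5 0; 255 0 0 -7 0; 255 0 0 -8 0; 255 0 0 -8 0; 255 0 0 -8 0; 255 0 0 -8 0"}}

```text
clock: 24.43
ee_pos: [0.4686, 0.2525, 0.072]
tool_rot: [-0.001, -0.023, 1.0, -0.001]
contact_force: [0.1, 0.0, -2.9]
grip_width: 0.157
```

```bash
python3 - <<'E'
from h import *
st(); 
p=onplane(-.024,.204); print(p,inc(p[0],p[1],.07,AP))
E
```

```text
t 24.43 [0.4686 0.2525 0.072 ] F [ 0.1  0.  -2.9] w 13.4 q [-0.22  0.45 -0.41  1.94  0.24  0.8   0.86]
[0.55579148 0.06484311] (array([ -7.85, -19.14,   0.21]), np.float64(0.089))
```

Emit:
{"fn": "apply_moves", "kwargs": {"increments": "255 -1.3 -3.3 0 0.03; 255 -2.5 -6.6 0 0.06; 255 -3.8 -9.9 0 0.089; 255 -5.1 -13.2 0 0.089; 255 -6.4 -16.2 0 0.089; 255 -7.4 -18.4 0 0.089; 255 -7.8 -19.3 0 0.089; 255 -7.8 -19.3 0 0.089; 255 -7.8 -19.3 0 0.089; 255 -7.8 -19.3 0 0.089; 255 -7.8 -19.3 0 0.089; 255 -7.8 -19.3 0 0.089"}}

```text
clock: 25.43
ee_pos: [0.5557, 0.0666, 0.0733]
tool_rot: [-0.0, 0.02, 1.0, 0.0]
contact_force: [0.3, 0.5, -2.0]
grip_width: 0.154
```

```bash
python3 - <<'E'
from h import *
st(); 
p=onplane(-.024,.204); print(p,inc(p[0],p[1],.033,AP))
E
```

```text
t 25.43 [0.5557 0.0666 0.0733] F [ 0.3  0.5 -2. ] w 13.1 q [ 0.1   0.48 -0.34  1.88  0.21  0.82  1.19]
[0.55579148 0.06484311] (array([-0.02, -0.18,  4.03]), np.float64(0.003))
```

Emit:
{"fn": "apply_moves", "kwargs": {"increments": "255 0 -0.1 0 0; 255 0 -0.1 1.5 0; 255 0 -0.1 3 0; 255 0 -0.1 3.5 0; 255 0 -0.1 3.8 0; 255 0 -0.1 4 0; 255 0 -0.1 4.2 0; 255 0 -0.1 4.4 0; 255 0 -0.1 4.4 0; 255 0 -0.1 4.4 0"}}

```text
clock: 26.27
ee_pos: [0.5571, 0.0638, 0.0302]
tool_rot: [0.001, 0.021, 1.0, 0.0]
contact_force: [-1.8, 0.6, 2.1]
grip_width: 0.155
```

Emit:
{"fn": "apply_moves", "kwargs": {"increments": "220 0 0 -0.1 0; 130 0 0 -0.1 0; 130 0 0 -0.1 0; 130 0 0 -0.1 0; 130 0 0 -2 0; 130 0 0 -4.5 0; 130 0 0 -7 0; 130 0 0 -7 0; 130 0 0 -7 0; 130 0 0 -7 0"}}

```text
clock: 27.1
ee_pos: [0.5562, 0.0633, 0.0992]
tool_rot: [-0.0, 0.022, 1.0, -0.0]
contact_force: [-0.4, -0.5, -1.3]
grip_width: 0.489
```

```bash
python3 - <<'E'
from h import *
st(); x,y=G[3]; print(inc(x,y,.029-OFF,AD))
E
```

```text
t 27.1 [0.5562 0.0633 0.0992] F [-0.4 -0.5 -1.3] w 41.6 q [ 0.12  0.44 -0.35  1.86  0.19  0.87  1.2 ]
(array([15.42, 24.66, 10.81]), np.float64(-0.089))
```

Emit:
{"fn": "apply_moves", "kwargs": {"increments": "130 1.8 2.9 0 -0.03; 130 3.6 5.8 0 -0.06; 130 5.4 8.7 0 -0.089; 130 7.2 11.6 0 -0.089; 130 9 14.5 0 -0.089; 130 10.8 17.4 0 -0.089; 130 12.6 20.3 0 -0.089; 130 14.2 22.8 0 -0.089; 130 15.3 24.6 0 -0.089; 130 15.4 24.7 0 -0.089; 130 15.4 24.7 0 -0.089; 130 15.4 24.7 0 -0.089"}}

```text
clock: 28.1
ee_pos: [0.4129, 0.3156, 0.0984]
tool_rot: [-0.001, -0.023, 1.0, -0.001]
contact_force: [0.4, -0.1, -0.9]
grip_width: 0.49
```

Emit:
{"fn": "apply_moves", "kwargs": {"increments": "130 0 0 0 0; 130 0 0 0 0; 130 0 0 0 0"}}

```text
clock: 28.35
ee_pos: [0.4138, 0.3156, 0.0992]
tool_rot: [-0.0, -0.022, 1.0, -0.0]
contact_force: [-0.9, 0.2, -0.4]
grip_width: 0.489
```

```bash
python3 - <<'E'
from h import *
st(); x,y=G[3]; print(inc(x,y,.030-OFF,AD))
E
```

```text
t 28.35 [0.4138 0.3156 0.0992] F [-0.9  0.2 -0.4] w 41.5 q [-0.32  0.39 -0.46  1.95  0.23  0.84  0.71]
(array([ 0.11,  0.07, 10.72]), np.float64(-0.002))
```

Emit:
{"fn": "apply_moves", "kwargs": {"increments": "130 0.1 0.3 0 0; 130 0.1 0.3 3 0; 130 0.1 0.3 6 0; 130 0.1 0.3 9 0; 130 0.1 0.3 10.7 0; 130 0.1 0.3 10.7 0; 130 0.1 0.3 10.7 0; 255 0.1 0.3 10.7 0; 255 0.1 0.3 10.7 0; 255 0.1 0.3 10.7 0; 255 0.1 0.3 10.7 0; 255 0.1 0.3 10.7 0"}}

```text
clock: 29.35
ee_pos: [0.4132, 0.32, -0.006]
tool_rot: [0.001, -0.023, 1.0, 0.0]
contact_force: [-0.4, -2.3, 7.1]
grip_width: 0.157
```

Emit:
{"fn": "apply_moves", "kwargs": {"increments": "255 0 -0.6 -0.1 0; 255 0 -1.2 -0.1 0; 255 0 -1.8 -0.1 0; 255 0 -2.4 -0.1 0; 255 0 -3 -0.1 0; 255 0 -3.7 -0.1 0; 255 0 -4.4 -0.1 0; 255 0 -5.1 -0.1 0; 255 0 -5.8 -0.1 0; 255 0 -6.5 -0.1 0; 255 0 -7 -0.1 0; 255 0 -7 -0.1 0"}}

```text
clock: 30.35
ee_pos: [0.4159, 0.2492, -0.006]
tool_rot: [0.001, -0.023, 1.0, 0.0]
contact_force: [-0.6, 0.8, 7.6]
grip_width: 0.155
```

Emit:
{"fn": "apply_moves", "kwargs": {"increments": "255 0 0 -1.5 0; 255 0 0 -3 0; 255 0 0 -5 0; 255 0 0 -7 0; 255 0 0 -8 0; 255 0 0 -8 0; 255 0 0 -8 0; 255 0 0 -8 0"}}

```text
clock: 31.02
ee_pos: [0.4143, 0.2487, 0.0722]
tool_rot: [-0.001, -0.023, 1.0, -0.001]
contact_force: [-0.4, -0.1, -2.6]
grip_width: 0.155
```

```bash
python3 - <<'E'
from h import *
st(); 
p=onplane(-.072,.204); print(p,inc(p[0],p[1],.07,AP))
E
```

```text
t 31.02 [0.4143 0.2487 0.0722] F [-0.4 -0.1 -2.6] w 13.2 q [-0.2   0.38 -0.46  2.06  0.24  0.76  0.8 ]
[0.50783585 0.06690648] (array([ -8.52, -18.59,   0.23]), np.float64(0.089))
```

Emit:
{"fn": "apply_moves", "kwargs": {"increments": "255 -1.4 -3.1 0 0.03; 255 -2.8 -6.2 0 0.06; 255 -4.3 -9.3 0 0.089; 255 -5.7 -12.4 0 0.089; 255 -7.1 -15.5 0 0.089; 255 -8.1 -17.7 0 0.089; 255 -8.5 -18.7 0 0.089; 255 -8.5 -18.7 0 0.089; 255 -8.5 -18.7 0 0.089; 255 -8.5 -18.7 0 0.089; 255 -8.5 -18.7 0 0.089; 255 -8.5 -18.7 0 0.089"}}

```text
clock: 32.02
ee_pos: [0.508, 0.0689, 0.0733]
tool_rot: [-0.0, 0.02, 1.0, 0.0]
contact_force: [-0.1, 0.2, -1.8]
grip_width: 0.156
```

```bash
python3 - <<'E'
from h import *
st(); 
p=onplane(-.072,.204); print(p,inc(p[0],p[1],.033,AP))
E
```

```text
t 32.02 [0.508  0.0689 0.0733] F [-0.1  0.2 -1.8] w 13.3 q [ 0.13  0.41 -0.38  1.99  0.21  0.78  1.16]
[0.50783585 0.06690648] (array([ 0.01, -0.2 ,  4.03]), np.float64(0.003))
```

Emit:
{"fn": "apply_moves", "kwargs": {"increments": "255 0 -0.1 0 0; 255 0 -0.1 1.5 0; 255 0 -0.1 3 0; 255 0 -0.1 3.5 0; 255 0 -0.1 3.8 0; 255 0 -0.1 4 0; 255 0 -0.1 4.2 0; 255 0 -0.1 4.4 0; 255 0 -0.1 4.4 0; 255 0 -0.1 4.4 0"}}

```text
clock: 32.85
ee_pos: [0.5093, 0.0663, 0.03]
tool_rot: [0.001, 0.021, 1.0, 0.0]
contact_force: [-1.0, 1.2, 1.0]
grip_width: 0.153
```

```bash
python3 - <<'E'
from h import *
st()
E
```

```text
t 32.85 [0.5093 0.0663 0.03  ] F [-1.   1.2  1. ] w 13.0 q [ 0.11  0.48 -0.35  2.01  0.25  0.69  1.13]
```

Emit:
{"fn": "apply_moves", "kwargs": {"increments": "220 0 0 -0.1 0; 130 0 0 -0.1 0; 130 0 0 -0.1 0; 130 0 0 -0.1 0; 130 0 0 -2 0; 130 0 0 -4.5 0; 130 0 0 -7 0; 130 0 0 -8 0; 130 0 0 -8 0"}}

```text
clock: 33.6
ee_pos: [0.5111, 0.0663, 0.112]
tool_rot: [0.003, 0.021, 1.0, 0.0]
contact_force: [0.2, 0.2, -0.0]
grip_width: 0.491
```

Emit:
{"fn": "apply_moves", "kwargs": {"increments": "130 -1.7 2.7 0 0; 130 -3.4 5.4 0 0; 130 -5 8 0 0; 130 -6.6 10.5 0 0; 130 -7.2 11.3 0 0; 130 -7.2 11.3 0 0; 130 -7.2 11.3 0 0; 130 -7.2 11.3 0 0"}}

```text
clock: 34.27
ee_pos: [0.5842, 0.174, 0.1081]
tool_rot: [-0.001, 0.022, 1.0, -0.001]
contact_force: [-0.6, -0.4, -0.4]
grip_width: 0.486
```

```bash
python3 - <<'E'
from h import *
st(); h=hnd(0); print(inc(h[0],h[1],.0195-OFF,AP))
a=vision.snapshot('scene'); b=vision.snapshot('side')
cv2.imwrite('pics/c6.png',np.hstack([cv2.resize(a[180:330,200:350],(400,400),interpolation=2),cv2.resize(b[180:330,280:430],(400,400),interpolation=2)]))
E
```

```text
t 34.27 [0.5842 0.174  0.1081] F [-0.6 -0.4 -0.4] w 41.3 q [-0.04  0.52 -0.39  1.73  0.24  0.95  1.  ]
(array([-0.06,  0.29, 12.66]), np.float64(-0.001))
```

View pics/c6.png

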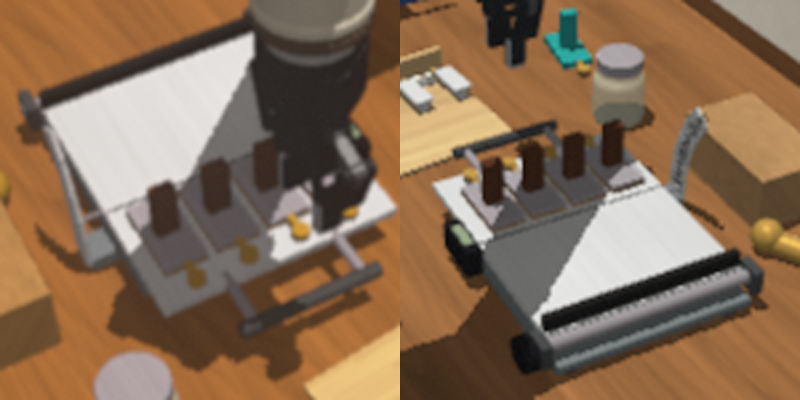

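Emit:
{"fn": "apply_moves", "kwargs": {"increments": "130 0 0.15 2 0; 130 0 0.15 5 0; 130 0 0.15 8 0; 130 0 0.15 11 0; 130 0 0.15 12.6 0; 130 0 0.15 12.6 0; 130 0 0.15 12.6 0; 255 0 0.15 12.6 0; 255 0 0.15 12.6 0; 255 0 0.15 12.6 0; 255 0 0.15 12.6 0; 255 0 0.15 12.6 0", "squeeze": 60}}

```text
clock: 35.37
ee_pos: [0.5871, 0.1765, -0.0145]
tool_rot: [0.001, 0.022, 1.0, -0.0]
contact_force: [-1.5, -2.2, 6.4]
grip_width: 0.138
```

```bash
python3 - <<'E'
from h import *
st(); h=hnd(0)
for t in np.arange(0,.41,.025): d=hnd(t)-h; print(round(t,3),round(np.hypot(*d[:2])*-100,2),round(-d[2]*100,2))
E
```

```text
t 35.37 [ 0.5871  0.1765 -0.0145] F [-1.5 -2.2  6.4] w 11.7 q [-0.09  0.69 -0.33  1.78  0.32  0.73  0.94]
0.0 -0.0 -0.0
0.025 -0.02 -0.79
0.05 -0.06 -1.58
0.075 -0.12 -2.37
0.1 -0.2 -3.16
0.125 -0.3 -3.95
0.15 -0.42 -4.73
0.175 -0.55 -5.51
0.2 -0.71 -6.29
0.225 -0.89 -7.06
0.25 -1.08 -7.83
0.275 -1.3 -8.59
0.3 -1.53 -9.35
0.325 -1.79 -10.1
0.35 -2.06 -10.85
0.375 -2.35 -11.58
0.4 -2.66 -12.31
```

Emit:
{"fn": "apply_moves", "kwargs": {"increments": "255 0 -0.01 -0.5 0; 255 0 -0.03 -1.1 0; 255 0 -0.06 -1.6 0; 255 0 -0.1 -2.1 0; 255 0 -0.14 -2.6 0; 255 0 -0.2 -3.2 0; 255 0 -0.25 -3.7 0; 255 0 -0.32 -4.2 0; 255 0 -0.42 -4.7 0; 255 0 -0.49 -5.2 0; 255 0 -0.55 -5.5 0; 255 0 -0.55 -5.5 0"}}

```text
clock: 36.37
ee_pos: [0.5868, 0.172, 0.0387]
tool_rot: [0.001, 0.022, 1.0, 0.001]
contact_force: [5.6, -0.7, -7.5]
grip_width: 0.139
```

```bash
cat > k.py <<'E'
from h import *
import sys
st(); b=vision.snapshot('side'); cv2.imwrite('pics/last.png',b)
z=monitor.get_obs()['ee_pos'][2]; th=np.arcsin(np.clip((z+.0145+.004*0)/.317,-1,1)); print('theta~',round(th,3))
hsv=cv2.cvtColor(b,cv2.COLOR_BGR2HSV); m=((hsv[...,1]>90)&(hsv[...,2]<75)&(hsv[...,2]>20)&((hsv[...,0]<16)|(hsv[...,0]>170))).astype(np.uint8)
m[:, :300]=0; m[:,385:]=0; m[:180]=0; m[315:]=0
n,l,s,c=cv2.connectedComponentsWithStats(m)
print([(c[i].round(0).tolist(),int(s[i,4])) for i in range(1,n) if s[i,4]>12])
E
python3 k.py
```

```text
t 36.37 [0.5868 0.172  0.0387] F [ 5.6 -0.7 -7.5] w 11.8 q [-0.06  0.61 -0.36  1.77  0.28  0.82  0.97]
theta~ 0.169
[([361.0, 227.0], 95), ([346.0, 230.0], 109), ([331.0, 235.0], 116), ([316.0, 240.0], 112), ([307.0, 282.0], 73), ([315.0, 303.0], 318), ([303.0, 308.0], 29), ([370.0, 310.0], 48)]
```

Emit:
{"fn": "apply_moves", "kwargs": {"increments": "255 0 -0.05 -0.3 0; 255 0 -0.1 -0.6 0; 255 0 -0.15 -0.9 0; 255 0 -0.2 -1.2 0; 255 0 -0.24 -1.35 0; 255 0 -0.24 -1.35 0; 255 0 -0.24 -1.35 0; 255 0 -0.24 -1.35 0"}}

```text
clock: 37.08
ee_pos: [0.5865, 0.1694, 0.0518]
tool_rot: [0.001, 0.022, 1.0, 0.001]
contact_force: [5.9, -0.2, -9.8]
grip_width: 0.137
```

```bash
python3 k.py
```

```text
t 37.08 [0.5865 0.1694 0.0518] F [ 5.9 -0.2 -9.8] w 11.6 q [-0.05  0.59 -0.37  1.76  0.27  0.84  0.98]
theta~ 0.211
[([362.0, 225.0], 91), ([347.0, 229.0], 108), ([373.0, 224.0], 13), ([331.0, 233.0], 111), ([316.0, 238.0], 114), ([314.0, 299.0], 388), ([303.0, 309.0], 25), ([380.0, 307.0], 13), ([368.0, 311.0], 38)]
```

Emit:
{"fn": "apply_moves", "kwargs": {"increments": "255 0 -0.02 -0.1 0; 255 0 -0.04 -0.2 0; 255 0 -0.07 -0.3 0; 255 0 -0.1 -0.4 0; 255 0 -0.1 -0.4 0; 255 0 -0.1 -0.4 0; 255 0 -0.1 -0.4 0; 255 0 -0.1 -0.4 0; 255 0 -0.1 -0.4 0"}}

```text
clock: 37.88
ee_pos: [0.5865, 0.1687, 0.0555]
tool_rot: [0.001, 0.022, 1.0, 0.001]
contact_force: [6.9, 0.2, -12.9]
grip_width: 0.138
```

```bash
python3 k.py
```

```text
t 37.88 [0.5865 0.1687 0.0555] F [  6.9   0.2 -12.9] w 11.7 q [-0.05  0.58 -0.37  1.76  0.27  0.84  0.99]
theta~ 0.223
[([362.0, 225.0], 91), ([347.0, 228.0], 110), ([332.0, 233.0], 112), ([316.0, 237.0], 112), ([314.0, 299.0], 384), ([303.0, 309.0], 26), ([370.0, 310.0], 49)]
```

Emit:
{"fn": "apply_moves", "kwargs": {"increments": "255 0 -0.02 -0.1 0; 255 0 -0.04 -0.2 0; 255 0 -0.07 -0.3 0; 255 0 -0.1 -0.4 0; 255 0 -0.1 -0.4 0; 255 0 -0.1 -0.4 0; 255 0 -0.1 -0.4 0; 255 0 -0.1 -0.4 0; 255 0 -0.1 -0.4 0"}}

```text
clock: 38.68
ee_pos: [0.5865, 0.1678, 0.0595]
tool_rot: [0.001, 0.022, 1.0, 0.001]
contact_force: [7.4, 0.5, -12.9]
grip_width: 0.134
```

```bash
python3 k.py
```

```text
t 38.68 [0.5865 0.1678 0.0595] F [  7.4   0.5 -12.9] w 11.4 q [-0.04  0.58 -0.37  1.76  0.27  0.85  0.99]
theta~ 0.235
[([362.0, 224.0], 91), ([347.0, 228.0], 105), ([372.0, 224.0], 13), ([332.0, 232.0], 112), ([316.0, 237.0], 107), ([314.0, 299.0], 381), ([303.0, 309.0], 23), ([368.0, 311.0], 38)]
```

Emit:
{"fn": "apply_moves", "kwargs": {"increments": "255 0 -0.02 -0.1 0; 255 0 -0.04 -0.2 0; 255 0 -0.07 -0.3 0; 255 0 -0.1 -0.4 0; 255 0 -0.1 -0.4 0; 255 0 -0.1 -0.4 0; 255 0 -0.1 -0.4 0; 255 0 -0.1 -0.4 0; 255 0 -0.1 -0.4 0"}}

```text
clock: 39.48
ee_pos: [0.5864, 0.1669, 0.0634]
tool_rot: [0.001, 0.022, 1.0, 0.001]
contact_force: [7.2, 1.0, -13.4]
grip_width: 0.132
```

```bash
python3 k.py
```

```text
t 39.48 [0.5864 0.1669 0.0634] F [  7.2   1.  -13.4] w 11.2 q [-0.04  0.57 -0.37  1.76  0.26  0.86  0.99]
theta~ 0.248
[([362.0, 223.0], 89), ([347.0, 228.0], 104), ([372.0, 224.0], 15), ([332.0, 232.0], 115), ([316.0, 236.0], 105), ([314.0, 299.0], 377), ([303.0, 309.0], 23), ([368.0, 311.0], 38)]
```

Emit:
{"fn": "apply_moves", "kwargs": {"increments": "255 0 -0.02 -0.1 0; 255 0 -0.04 -0.2 0; 255 0 -0.07 -0.3 0; 255 0 -0.1 -0.4 0; 255 0 -0.1 -0.4 0; 255 0 -0.1 -0.4 0; 255 0 -0.1 -0.4 0; 255 0 -0.1 -0.4 0; 255 0 -0.1 -0.4 0"}}

```text
clock: 40.28
ee_pos: [0.5864, 0.1658, 0.0675]
tool_rot: [0.001, 0.022, 1.0, 0.001]
contact_force: [6.5, 1.1, -12.6]
grip_width: 0.138
```

```bash
python3 k.py
```

```text
t 40.28 [0.5864 0.1658 0.0675] F [  6.5   1.1 -12.6] w 11.7 q [-0.04  0.57 -0.38  1.76  0.26  0.86  1.  ]
theta~ 0.262
[([362.0, 223.0], 91), ([348.0, 227.0], 102), ([373.0, 224.0], 13), ([332.0, 232.0], 113), ([317.0, 236.0], 105), ([314.0, 299.0], 372), ([303.0, 309.0], 22), ([367.0, 311.0], 37)]
```

Emit:
{"fn": "apply_moves", "kwargs": {"increments": "255 0 -0.02 -0.1 0; 255 0 -0.04 -0.2 0; 255 0 -0.07 -0.3 0; 255 0 -0.11 -0.4 0; 255 0 -0.11 -0.4 0; 255 0 -0.11 -0.4 0; 255 0 -0.11 -0.4 0; 255 0 -0.11 -0.4 0; 255 0 -0.11 -0.4 0"}}

```text
clock: 41.08
ee_pos: [0.5864, 0.1647, 0.0715]
tool_rot: [0.001, 0.022, 1.0, 0.001]
contact_force: [7.4, 1.7, -12.5]
grip_width: 0.134
```

```bash
python3 k.py
```

```text
t 41.08 [0.5864 0.1647 0.0715] F [  7.4   1.7 -12.5] w 11.4 q [-0.03  0.56 -0.38  1.76  0.26  0.87  1.  ]
theta~ 0.275
[([363.0, 223.0], 89), ([332.0, 231.0], 109), ([350.0, 231.0], 92), ([317.0, 236.0], 107), ([314.0, 300.0], 370), ([303.0, 309.0], 19), ([368.0, 311.0], 38)]
```

Emit:
{"fn": "apply_moves", "kwargs": {"increments": "255 0 0 0 0; 255 0 0 0 0; 255 0 0 0 0; 255 0 0 0 0; 255 0 0 0 0; 255 0 0 0 0; 255 0 0 0 0; 255 0 0 0 0"}}

```text
clock: 41.8
ee_pos: [0.5864, 0.1647, 0.0715]
tool_rot: [0.001, 0.022, 1.0, 0.001]
contact_force: [7.2, 1.6, -11.4]
grip_width: 0.135
```

```bash
python3 k.py
```

```text
t 41.8 [0.5864 0.1647 0.0715] F [  7.2   1.6 -11.4] w 11.5 q [-0.03  0.56 -0.38  1.76  0.26  0.87  1.  ]
theta~ 0.275
[([363.0, 222.0], 90), ([332.0, 231.0], 108), ([317.0, 236.0], 108), ([361.0, 248.0], 92), ([314.0, 300.0], 366), ([304.0, 309.0], 26), ([370.0, 310.0], 48)]
```

Emit:
{"fn": "apply_moves", "kwargs": {"increments": "255 0 0 0 0; 255 0 0 0 0; 255 0 0 0 0; 255 0 0 0 0; 255 0 0 0 0; 255 0 0 0 0; 255 0 0 0 0; 255 0 0 0 0; 255 0 0 0 0; 255 0 0 0 0; 255 0 0 0 0; 255 0 0 0 0"}}

```text
clock: 42.85
ee_pos: [0.5863, 0.1647, 0.0715]
tool_rot: [0.001, 0.022, 1.0, 0.001]
contact_force: [7.2, 0.2, -12.4]
grip_width: 0.136
```

```bash
python3 k.py
```

```text
t 42.85 [0.5863 0.1647 0.0715] F [  7.2   0.2 -12.4] w 11.6 q [-0.03  0.56 -0.38  1.76  0.26  0.87  1.  ]
theta~ 0.275
[([363.0, 222.0], 90), ([332.0, 231.0], 109), ([317.0, 236.0], 108), ([374.0, 268.0], 90), ([314.0, 300.0], 367), ([304.0, 309.0], 24), ([380.0, 307.0], 13), ([367.0, 311.0], 37)]
```

```bash
python3 - <<'E'
from h import *
B=cal('side'); th=.275
def pl(x,y,z): 
    u=np.array([x,y*np.cos(th)-z*np.sin(th)]); return np.r_[H+rot(AP)@u,.035+y*np.sin(th)+z*np.cos(th)]
for x,y in ((.025,.053),(.025,.06),(.025,.204),(.073,.204),(-.024,.204)): print(x,y,proj(B,pl(x,y,.008+.036)).round(1),pl(x,y,.008).round(4))
b=cv2.imread('pics/last.png'); cv2.imwrite('pics/c7.png',cv2.resize(b[190:330,280:460],(720,560),interpolation=2))
E
```

```text
0.025 0.053 [375.1 266.7] [ 0.5981 -0.0923  0.0571]
0.025 0.06 [373.8 264.7] [ 0.5984 -0.0856  0.059 ]
0.025 0.204 [348.4 225.6] [0.6043 0.0529 0.0981]
0.073 0.204 [363.4 221.2] [0.6523 0.0508 0.0981]
-0.024 0.204 [332.7 230.3] [0.5554 0.055  0.0981]
```

View pics/c7.png

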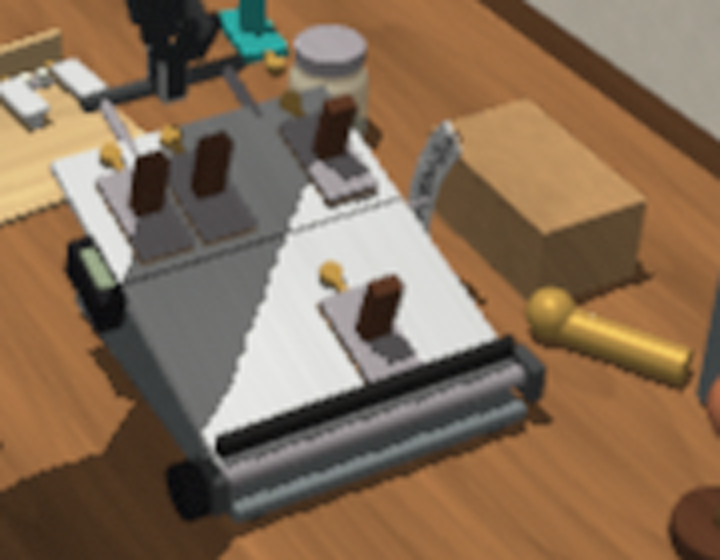

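The shoe from plane x≈+25 has reached the foot stop, with its grip at (374,268). The other three are still above the line. Next I'll let go of the handle.

Emit:
{"fn": "apply_moves", "kwargs": {"increments": "220 0 0 0 0; 180 0 0 0 0; 130 0 0 0 0; 130 0 0 0 0; 130 0 0 0 0; 130 0 0 -2 0; 130 0 0 -5 0; 130 0 0 -8 0; 130 0 0 -10 0; 130 0 0 -10 0; 130 0 0 -10 0"}}

```text
clock: 43.82
ee_pos: [0.586, 0.1649, 0.1739]
tool_rot: [0.002, 0.021, 1.0, 0.0]
contact_force: [-1.1, 0.1, -0.1]
grip_width: 0.486
```

```bash
python3 k.py; python3 - <<'E'
from h import *
a=vision.snapshot('scene'); b=vision.snapshot('side')
# tray recheck
for n,i in (('scene',a),('side',b)):
    hsv=cv2.cvtColor(i,cv2.COLOR_BGR2HSV); g=((hsv[...,1]<60)&(hsv[...,2]<150)).astype(np.uint8)
    k,l,s,c=cv2.connectedComponentsWithStats(g); C=cal(n)
    for j in range(1,k):
        w=ray(C,c[j],.02)
        if s[j,4]>700 and .3<w[0]<.8 and -.6<w[1]<-.15:
            q=cv2.approxPolyDP(cv2.convexHull(cv2.findContours((l==j).astype(np.uint8),0,2)[0][0]),4,True)[:,0]
            print(n,q.tolist(),[ray(C,p,.035)[:2].round(3).tolist() for p in q])
sc=lambda i,x,y:cv2.resize(i[y:y+150,x:x+200],(400,300),interpolation=2)
cv2.imwrite('pics/c8.png',np.vstack([np.hstack([sc(a,200,170),sc(b,280,190)]),np.hstack([sc(a,150,100),sc(b,340,300)])]))
E
```

```text
t 43.82 [0.586  0.1649 0.1739] F [-1.1  0.1 -0.1] w 41.3 q [-0.    0.44 -0.41  1.68  0.2   1.06  1.05]
theta~ 0.63
[([363.0, 223.0], 91), ([332.0, 231.0], 108), ([317.0, 236.0], 107), ([374.0, 268.0], 91), ([314.0, 299.0], 398), ([304.0, 310.0], 17), ([367.0, 311.0], 37)]
scene [[263, 144], [262, 154], [220, 175], [200, 161], [194, 149], [239, 128]] [[0.424, -0.359], [0.45, -0.319], [0.591, -0.297], [0.612, -0.384], [0.605, -0.445], [0.447, -0.471]]
side [[426, 342], [466, 374], [463, 384], [410, 424], [372, 387], [373, 377]] [[0.587, -0.336], [0.605, -0.452], [0.581, -0.469], [0.424, -0.492], [0.407, -0.381], [0.424, -0.36]]
```

View pics/c8.png

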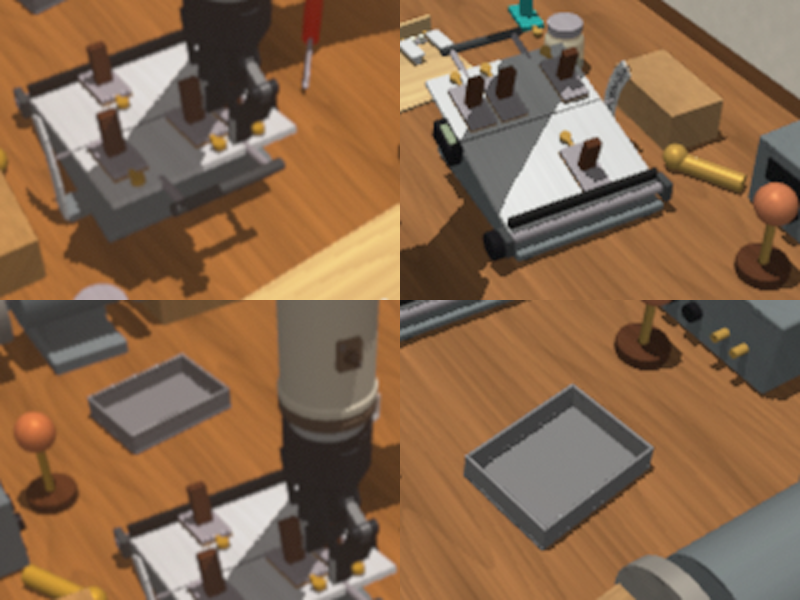

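```bash
cat >> h.py <<'E'
def pl(x,y,z,th=.275):
    u=np.array([x,y*np.cos(th)-z*np.sin(th)]); return np.r_[H+rot(AP)@u,.035+y*np.sin(th)+z*np.cos(th)]
E
python3 - <<'E'
from h import *
A,B=cal('scene'),cal('side')
print('top tri',tri(A,(248.5,193),B,(377,261.5)).round(4),'pred',pl(.025,.053,.07).round(4))
print('term foot',ray(A,(175,195),.01).round(3))
g=pl(.025,.053,.05); print('grasp',g); st(); print(inc(g[0],g[1],.17,AP-np.pi/2),inc(g[0],g[1],g[2]-.019-OFF,AP-np.pi/2))
E
```

```text
top tri [ 0.5956 -0.1078  0.1134] pred [ 0.5974 -0.1091  0.1168]
term foot [ 0.719 -0.315  0.01 ]
grasp [ 0.59758594 -0.10367808  0.09751325]
t 43.97 [0.5839 0.164  0.1708] F [-0.3 -0.2 -0.7] w 41.9 q [-0.    0.44 -0.41  1.68  0.2   1.06  1.05]
(array([ -2.51, -26.68,   0.09]), np.float64(-1.57)) (array([ -2.53, -26.67,  13.04]), np.float64(-1.57))
```

Emit:
{"fn": "apply_moves", "kwargs": {"increments": "105 -0.25 -2.7 0 0.12; 105 -0.5 -5.4 0 0.24; 105 -0.75 -8 0 0.36; 105 -1 -10.7 0 0.48; 105 -1.25 -13.4 0 0.6; 105 -1.5 -16 0 0.72; 105 -1.75 -18.7 0 0.84; 105 -2 -21.4 0 0.96; 105 -2.25 -24 0 1.08; 105 -2.5 -26 0 1.2; 105 -2.5 -26.7 0 1.32; 105 -2.5 -26.7 0 1.44"}}

```text
clock: 44.97
ee_pos: [0.597, -0.1074, 0.1701]
tool_rot: [-0.001, 0.679, 0.734, -0.002]
contact_force: [0.2, 0.2, -0.5]
grip_width: 0.594
```

Emit:
{"fn": "apply_moves", "kwargs": {"increments": "105 0 0 0 0.12; 105 0 0 0 0.13; 105 0 0 0 0.13; 105 0 0 0 0.13; 105 0 0 0 0.13"}}

```text
clock: 45.38
ee_pos: [0.5982, -0.1031, 0.1714]
tool_rot: [-0.0, 0.721, 0.693, -0.0]
contact_force: [0.4, -0.2, 0.3]
grip_width: 0.588
```

```bash
python3 - <<'E'
from h import *
st(); g=pl(.025,.053,.05);print(inc(g[0]-.001,g[1],g[2]-.019-OFF,AP-np.pi/2))
E
```

```text
t 45.38 [ 0.5982 -0.1031  0.1714] F [ 0.4 -0.2  0.3] w 50.0 q [ 0.14  0.41 -0.02  1.69  0.01  1.04  0.08]
(array([-0.06, -0.15, 13.09]), np.float64(0.004))
```

Emit:
{"fn": "apply_moves", "kwargs": {"increments": "105 0 -0.1 3 0; 105 0 -0.1 6 0; 105 0 -0.1 9 0; 105 0 -0.1 11.5 0; 105 0 -0.1 12.6 0; 105 0 -0.1 12.9 0; 105 0 -0.1 12.9 0; 255 0 -0.1 12.9 0; 255 0 -0.1 12.9 0; 255 0 -0.1 12.9 0; 255 0 -0.1 12.9 0; 255 0 -0.1 12.9 0", "squeeze": 50}}

```text
clock: 46.38
ee_pos: [0.5992, -0.1037, 0.0449]
tool_rot: [0.001, 0.722, 0.692, 0.001]
contact_force: [-0.0, -0.1, 6.8]
grip_width: 0.252
```

```bash
python3 k.py
```

```text
t 46.38 [ 0.5992 -0.1037  0.0449] F [-0.  -0.1  6.8] w 21.4 q [ 0.14  0.56 -0.02  1.78  0.02  0.79  0.07]
theta~ 0.188
[([361.0, 223.0], 52), ([332.0, 232.0], 88), ([317.0, 237.0], 88), ([377.0, 266.0], 79), ([309.0, 283.0], 51), ([370.0, 312.0], 80)]
```

Emit:
{"fn": "apply_moves", "kwargs": {"increments": "255 0 0 -0.5 0; 255 0 0 -1.2 0; 255 0 0 -2.2 0; 255 0 0 -4 0; 255 0 0 -6 0; 255 0 0 -8 0; 255 0 0 -8 0; 255 0 0 -8 0"}}

```text
clock: 47.1
ee_pos: [0.5987, -0.1036, 0.1246]
tool_rot: [0.001, 0.722, 0.692, 0.001]
contact_force: [-0.1, 0.1, -1.5]
grip_width: 0.249
```

```bash
python3 k.py; python3 - <<'E'
from h import *
print(inc(.529,-.403,.12,.13), .13-AP+np.pi/2)
E
```

```text
t 47.1 [ 0.5987 -0.1036  0.1246] F [-0.1  0.1 -1.5] w 21.2 q [ 0.14  0.46 -0.02  1.74  0.01  0.94  0.08]
theta~ 0.449
[([332.0, 232.0], 89), ([317.0, 237.0], 88), ([379.0, 241.0], 95), ([309.0, 283.0], 39), ([370.0, 312.0], 73)]
(array([-30.22,  -5.58,   0.31]), np.float64(1.399)) 1.7437963267948966
```

Emit:
{"fn": "apply_moves", "kwargs": {"increments": "255 -2.6 -0.5 0 0; 255 -5.2 -1 0 -0.12; 255 -7.8 -1.4 0 -0.24; 255 -10.4 -1.9 0 -0.36; 255 -13 -2.4 0 -0.48; 255 -15.6 -2.9 0 -0.6; 255 -18.2 -3.4 0 -0.72; 255 -20.8 -3.8 0 -0.84; 255 -23.4 -4.3 0 -0.96; 255 -26 -4.8 0 -1.08; 255 -28.5 -5.3 0 -1.2; 255 -30 -5.6 0 -1.32"}}

```text
clock: 48.15
ee_pos: [0.5259, -0.4041, 0.1207]
tool_rot: [-0.002, 0.145, 0.989, -0.0]
contact_force: [-0.1, 0.2, -1.5]
grip_width: 0.25
```

Emit:
{"fn": "apply_moves", "kwargs": {"increments": "255 0 0 0 -0.12; 255 0 0 0 -0.24; 255 0 0 0 -0.36; 255 0 0 0 -0.424; 255 0 0 0 -0.424; 255 0 0 0 -0.424; 255 0 0 0 -0.424"}}

```text
clock: 48.73
ee_pos: [0.5284, -0.4004, 0.1218]
tool_rot: [-0.001, -0.064, 0.998, 0.001]
contact_force: [-0.2, -0.3, -1.4]
grip_width: 0.247
```

```bash
python3 - <<'E'
from h import *
st(); print(inc(.529,-.403,.01,.13))
a=vision.snapshot('scene'); b=vision.snapshot('side')
sc=lambda i,x,y:cv2.resize(i[y:y+150,x:x+200],(400,300),interpolation=2)
cv2.imwrite('pics/c9.png',np.vstack([np.hstack([sc(a,200,170),sc(b,280,190)]),np.hstack([sc(a,150,80),sc(b,340,290)])]))
E
```

```text
t 48.73 [ 0.5284 -0.4004  0.1218] F [-0.2 -0.3 -1.4] w 21.0 q [ 0.84  0.58 -0.33  1.58  0.21  1.02  2.15]
(array([-0.04, -0.28, 11.18]), np.float64(-0.001))
```

View pics/c9.png

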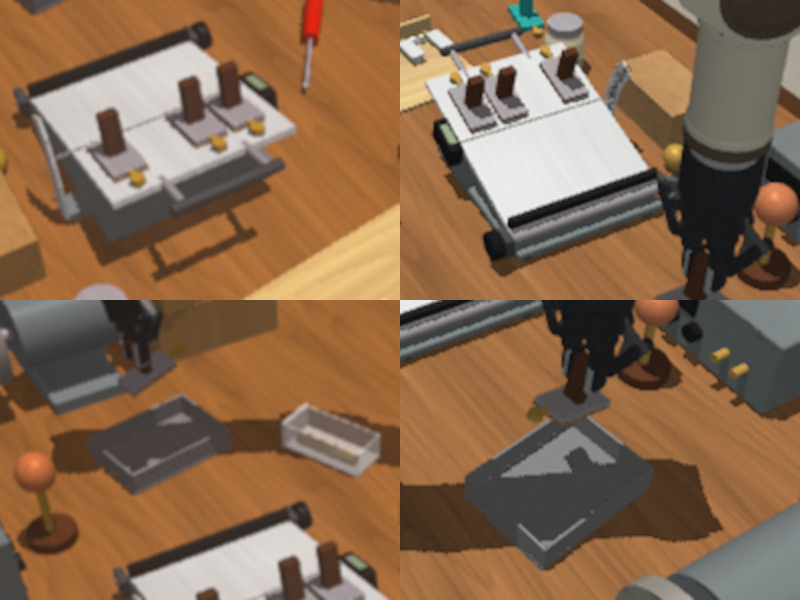

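Emit:
{"fn": "apply_moves", "kwargs": {"increments": "255 0 -0.25 2.5 0; 255 0 -0.25 5 0; 255 0 -0.25 7.5 0; 255 0 -0.25 9.5 0; 255 0 -0.25 10.5 0; 255 0 -0.25 11 0; 255 0 -0.25 11.2 0; 255 0 -0.25 11.4 0; 255 0 -0.25 11.4 0; 255 0 -0.25 11.4 0"}}

```text
clock: 49.67
ee_pos: [0.5302, -0.4039, 0.0102]
tool_rot: [0.001, -0.066, 0.998, -0.001]
contact_force: [-0.8, 0.2, -2.4]
grip_width: 0.246
```

Emit:
{"fn": "apply_moves", "kwargs": {"increments": "255 0 0 0.2 0; 255 0 0 0.4 0; 255 0 0 0.6 0; 255 0 0 0.8 0; 255 0 0 0.8 0; 255 0 0 0.8 0", "squeeze": 25}}

```text
clock: 50.17
ee_pos: [0.5295, -0.4036, 0.002]
tool_rot: [0.0, -0.066, 0.998, -0.0]
contact_force: [-2.9, 1.5, 5.9]
grip_width: 0.249
```

Emit:
{"fn": "apply_moves", "kwargs": {"increments": "255 0 0 0.15 0; 255 0 0 0.3 0; 255 0 0 0.45 0; 255 0 0 0.6 0; 255 0 0 0.75 0; 255 0 0 0.75 0; 255 0 0 0.75 0", "squeeze": 20}}

```text
clock: 50.75
ee_pos: [0.5319, -0.4067, 0.0009]
tool_rot: [0.002, -0.065, 0.998, -0.003]
contact_force: [-9.8, 4.3, 38.0]
grip_width: 0.248
```

Emit:
{"fn": "apply_moves", "kwargs": {"increments": "255 0 0 -0.4 0; 255 0 0 -0.7 0; 255 0 0 -0.7 0; 235 0 0 -0.7 0; 220 0 0 -0.7 0; 205 0 0 -0.7 0; 180 0 0 -0.7 0; 130 0 0 -0.7 0; 130 0 0 -0.7 0; 130 0 0 -0.7 0; 130 0 0 -0.7 0"}}

```text
clock: 51.67
ee_pos: [0.529, -0.403, -0.0003]
tool_rot: [-0.0, -0.066, 0.998, 0.0]
contact_force: [-0.1, -0.3, -0.2]
grip_width: 0.492
```

Emit:
{"fn": "apply_moves", "kwargs": {"increments": "110 0 0 0 0; 110 0 0 0 0; 110 0 0 -2.5 0; 110 0 0 -5 0; 110 0 0 -8 0; 110 0 0 -11 0; 110 0 0 -14 0; 110 0 0 -16 0; 110 0 0 -16 0; 110 0 0 -16 0"}}

```text
clock: 52.5
ee_pos: [0.5303, -0.4039, 0.1623]
tool_rot: [0.001, -0.066, 0.998, -0.001]
contact_force: [0.0, -0.5, -0.1]
grip_width: 0.57
```

```bash
python3 - <<'E'
from h import *
st()
a=vision.snapshot('scene'); b=vision.snapshot('side')
sc=lambda i,x,y:cv2.resize(i[y:y+150,x:x+200],(400,300),interpolation=2)
cv2.imwrite('pics/c10.png',np.vstack([np.hstack([sc(a,200,170),sc(b,280,190)]),np.hstack([sc(a,150,80),sc(b,340,290)])]))
E
```

```text
t 52.5 [ 0.5303 -0.4039  0.1623] F [ 0.  -0.5 -0.1] w 48.4 q [ 0.85  0.54 -0.34  1.54  0.2   1.09  2.17]
```

View pics/c10.png

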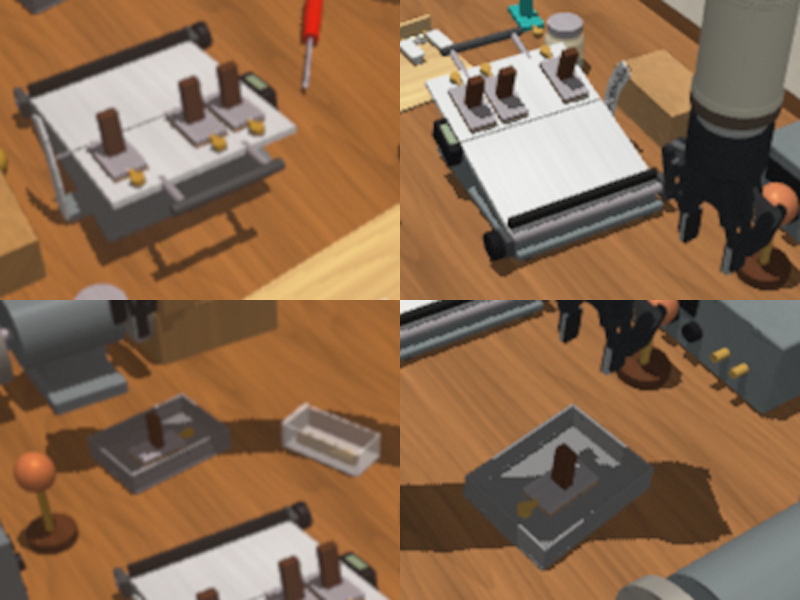

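The shoe stands flat in the tray. Three shoes are still above the line, the plane has kept its angle, and the gripper is clear.

```bash
python3 -c "
from h import *
ticket.job_done(); st()"
```

```text
the job is handed in; nothing more can be done
the job is handed in; nothing more can be done
```

The job is done and handed in, at about 52.5 s of robot time out of 208 s. I lowered the plane flat and stood all four shoes from the dock side by side above the start line. I then raised the plane in steps of about 0.013 rad until the first shoe let go and slid to the foot stop, at about 0.275 rad. I let go of the handle there and moved that shoe into the grey tray.

**Last pictures:**
- The shoe stands flat and upright in the tray.
- The other three shoes are still above the line.
- The plane is still at its angle and the gripper is clear.
- The terminal, the jar and the carton look untouched, and I saw no shift of the tray.

**What disagreed:**
- **Fingertip height:** The real fingertips sat about 38 mm above the reported TCP. My first grasp of the handle closed on air and only pushed it down. I corrected for this from two camera views, and every later grasp held.
- **Force at the tray:** Pressing the tilted shoe flat did not turn it in the grip, and the force at the tool briefly reached 38 N, just under the 40 N limit. I backed off, and it settled flat when released.
- **Plane angle:** The 0.275 rad is worked out from the handle's height, not read from the inclinometer.

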